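# Measure a fired test bar in the length gauge

## Task

Measure the terracotta test bar in the green length gauge: lay it down flat in the gauge's bed, between the orange jaw and the dark fixed stop, with its blue glazed end towards the stop, and let go of it. Then wind the handwheel clockwise until the jaw has pushed the bar snugly up against the stop, without forcing it. Lay the bar down gently rather than dropping it, move the jaw with the handwheel only, and leave everything else where it is.

Things in the scene. Friction and masses are not known exactly. Their poses are not given: they have to be found in the camera images.
- bar_red: terracotta-coloured fired clay bar, 150 long (x) x 30 wide (y) x 22 high (z) mm, about 0.22 kg, lying flat on the table at the robot's left beside a cream and a grey bar of the same size (the three swap places). Origin: centre of its underside; its x axis runs along the bar towards its blue glazed end (the last 32 mm)
- glazed_end (a point): centre of the lower edge of the terracotta bar's glazed end face (75 mm along +x from the bar's origin, at underside height)
- plain_end (a point): centre of the lower edge of the terracotta bar's plain end face (75 mm along -x from the bar's origin)
- stop_face (a point): point fixed to the gauge: on the bed's floor, 30 mm above the table, at the middle of the fixed stop's face. y axis: along the bed, from the jaw to the stop and into it, roughly world +y; z up. The dark stop is 60 mm wide (x), 30 mm long (y 0 to +30) and rises 32 mm above the bed
- gauge: green length gauge, base 100 mm wide (x), 450 long (y) and 30 high, bolted down; place and yaw differ from start to start. Origin at its underside, 120 mm in -y from the stop face; axes as stop_face. Its bed is a flat strip 42 mm wide, from the stop back to 290 mm in -y, with lips 6 mm thick and 5 mm high on both sides; lips and stop are all that stands beside the bar
- jaw_face (a point): orange sliding jaw, 36 x 36 mm, top 28 mm above the bed, on the bed's centre line, guided by the gauge. This point: middle of its front face (the one that meets the bar), at bed-floor height; axes as stop_face. A steel rack runs back from it under the handwheel. It must not be pushed by hand (with the gripper)
- jaw (a joint): travel of the jaw in m: 0 = fully open (front face 280 mm from the stop face), growing towards the stop; the front face is 0.280 - value from the stop face, so with the 150 mm bar closed up against the stop it reads 0.130. It starts between 0.01 and 0.07
- wheel (a joint): handwheel angle in rad, growing clockwise seen from above; geared to the jaw, 14 mm of jaw travel per rad (88 mm a turn). It turns stiffly (about 1 to 2 N at the knob) and stays where it is left. Once the jaw meets resistance, 10 N at the knob presses it forward with about 40 N; over 90 N is too much for the bar
- wheel_axis (a point): point on the vertical axis of the handwheel, at the height of its rim's centre (90 mm above the table). The dark wheel lies level: rim 120 mm across to its centre line, bar 12 mm thick (top at 96 mm), three spokes, hub 32 mm across with its top at 100 mm
- knob_top (a point): centre of the top of the black upright knob on the handwheel's rim, which spins freely on its pin: 22 mm across, from 98 to 146 mm above the table, its axis 58 mm from the wheel's axis. Push it round from behind with the closed fingers (tips just above the rim) or hold it and lead it round
- bar_cream: cream bar with blue end, 150 x 30 x 22 mm, loose, a bystander; origin at the centre of its underside
- bar_grey: grey bar with blue end, 150 x 30 x 22 mm, loose, a bystander; origin at the centre of its underside
- jar_blue: glaze jar with blue label, 68 mm across, 100 mm high, loose, a bystander; origin at the centre of its underside
- jar_orange: glaze jar with orange label, 68 mm across, 100 mm high, loose, a bystander; origin at the centre of its underside
- spatula: spatula, 200 mm long, lying beyond the bars, loose, a bystander; origin near its middle
- palette: flat white plate used as palette, 170 mm across, 18 mm high, loose, a bystander; origin at the centre of its underside
- mug: blue mug, 80 mm across, 90 mm high, loose, a bystander; origin at the centre of its underside
Not all that is in view belongs to the job. What is meant by the bar_red is not pink or yellow, and is the smaller of those in its own colour.

How it is judged:
On the way:
1. the terracotta bar lies flat in the bed between jaw and stop, glazed end towards the stop, released and at rest (z of bar_red in the frame of stop_face between -0.004 and 0.004 m and angle between bar_red's own z axis and vertical below 0.05 rad and x of glazed_end in the frame of stop_face between -0.01 and 0.01 m and x of plain_end in the frame of stop_face between -0.01 and 0.01 m and y of glazed_end in the frame of stop_face between -0.12 and 0.003 m and y of plain_end in the frame of stop_face below -0.14 m and linear speed of bar_red below 0.02 m/s and contact force between the fingers and bar_red below 0.1 N and value of joint jaw below 0.125 m), for 0.2 s.
At the end, for the whole second after the job is handed in: The terracotta bar lies flat in the bed (floor within 4 mm, tilt under 0.05 rad, both ends within 10 mm of the centre line), glazed end within 2 mm of the stop, jaw closed up to it (joint jaw above 0.128); bar and jaw at rest, bar released (z of bar_red in the frame of stop_face between -0.004 and 0.004 m and angle between bar_red's own z axis and vertical below 0.05 rad and x of glazed_end in the frame of stop_face between -0.01 and 0.01 m and x of plain_end in the frame of stop_face between -0.01 and 0.01 m and y of glazed_end in the frame of stop_face between -0.12 and 0.003 m and y of plain_end in the frame of stop_face below -0.14 m and linear speed of bar_red below 0.02 m/s and contact force between the fingers and bar_red below 0.1 N and y of glazed_end in the frame of stop_face above -0.002 m and value of joint jaw above 0.128 m and velocity of joint jaw below 0.005 m/s); the robot touches nothing.
It fails at once if the bar is squeezed with more than 90 N by the jaw (contact force between jaw and bar_red above 90 N).
It fails at once if the jaw is pushed directly by the robot (over 5 N) (contact force between the arm and jaw above 5 N).
It fails at once if the terracotta bar is dropped (falls freely faster than 0.5 m/s, about 13 mm) (contact force between the fingers and bar_red below 0.01 N and linear speed of bar_red above 0.5 m/s).
It fails at once if another bar, a jar, the spatula, the palette or the mug is moved by more than 30 mm (distance of any of bar_cream, bar_grey, jar_blue, jar_orange, spatula, palette, mug from where it was at the start of the episode above 0.03 m).
It also fails if it takes over 70 s, if anything falls off the work surface, if the arm or the gripper's body presses on something with over 40 N, if the wrist force passes 120 N, or if a joint passes its speed limit or range.

## Robot

A 6-joint arm with a two-finger parallel gripper is mounted at the origin on the work surface. World frame = base frame: x ahead of the robot, y to its left, z up, the work surface at z = 0. Lengths are in m, angles in rad, forces in N, time in s.
With the tool pointing down it reaches from about 0.325 to 0.9 m from the base axis. Payload 6.1 kg.
Tool frame: the origin (TCP) lies midway between the tips of the shut fingers; the grasp point (between the pads) lies 19 mm behind it (pinch_z is the distance from the TCP to the grasp point, in m); z points along the fingers, y is the direction in which the jaws open and shut (so a half turn about z gives the same grasp; the last joint's range is limited). The gripper opens to 87 mm and grips with 3 to 60 N. Pads are 19 mm wide; open, the fingers measure 117 mm over their backs; the gripper's body (75 mm by 190 mm) begins 51 mm behind the grasp point.
Start: joints at [1.162, 0.22, 1.526, -0, 1.395, -0.126], TCP at [0.174, 0.6, 0.185] pointing down, gripper open.
Joint ranges: [-2.98, 2.98], [-0.91, 2.08], [0.09, 2.57], [-1.24, 4.39], [0.2, 2.65], [-2.68, 2.68]. Speed limits (rad/s): [2.57, 2.57, 3.01, 3.14, 3.14, 3.14].

## Interface

Orientations are given as a rotation vector (axis times angle).
In Python, from bench import * gives the robot as it stands.
- The arm moves only by the tool play_rows, never from a script. Its argument "plan" is a list that holds one entry, the list of rows, each a list of 7 numbers: the shift along the tool's x, y, z in mm, then the turn, a rotation vector about the tool's x, y, z in degrees, then the finger opening in mm, from 0 to 87. In form: [[[dx, dy, dz, wx, wy, wz, gripper], ...]]. A call has 1 to 5 rows; each row shifts and turns the pose as measured when the row begins, along the tool's axes as they then stand; what a row does not reach is not made up. A row lasts 1/12 s, in which the tool goes at most 41.7 mm and 7.16 degrees, less where a joint would pass 70% of its speed; a pose out of reach is approached as far as the arm can. A call with a gripper value outside its range is refused whole. The fingers move at their own pace and stop on an object; "squeeze" is the grip in N (left out, the last holds). Time passes only in rows, so rows that do not move let the fingers close. It gives the time, the measured TCP pose, the force and the opening at its end, in the units of the state.
- get_obs(): the state, without advancing time (a new reading comes with each control period).
- camera(name): name is "side" or "top" or "wrist"; returns the picture (384x512x3 uint8, red, green, blue); there is no depth.
- camera_model(name): a dict with "K" (3x3 intrinsics, pixels), "R" (3x3) and "t" (3): a world point X has camera coordinates R X + t; the wrist camera has in their place "mount" (4x4, takes a point from camera to tool coordinates, whose origin is the TCP and whose axes are the flange's). Camera axes: x right, y down, z forward; pixel columns grow to the right and rows downward; lengths in m; the calibration is good to about 2 mm. A picture is of the moment at which its call begins: read the wrist's pose just before it. camera_model takes no time and is no camera call.
- job_done(): hands the job in, once; it reports no verdict.
Trained networks look in the newest picture that a camera, given by its name, has taken for a name from the list of things; names that differ only in an ending like _2 or _b are one class to them, and where a whole thing is asked for, a point or a joint stands for the part that bears it (a point fixed in the world has none). Each returns a list of dicts, best first, with "score" (0 to 1); they miss things now and then, are a little off and sometimes report something else, mostly with a low value. They report only what shows in the picture. A call takes as long as a camera call. They do not tell look-alikes from the thing itself.
- boxes_of(query, camera): "xy" ([column, row] in pixels, amid what is visible of it).
- pinpoint(query, camera): "xy" ([column, row] in pixels: a listed point, or the origin of a listed thing).
The state is a dict: "time_s": time; "qpos": joint angles; "joint_velocities": joint speeds; "joint_efforts": joint torques, N m; "tool_pos": TCP position; "eef_rot": TCP orientation; "contact_force": force on the tool from outside, world axes, zero at the start; "wrist_torque": the same for the moment, N m; "width": finger opening in m.
Only numpy, scipy, OpenCV 4.12 (cv2) and the standard library are available. Lean on these libraries where they do the work, as an engineer would, in place of code of your own. Each camera call takes 0.05 s, during which the arm holds its last target.

## Working session

There is one attempt and no reset: what is moved stays moved. The work goes in short steps, Python scripts to look and compute and a tool call to move; the robot and the scene stay as the last step left them, time stands still between calls to the robot, and variables do not carry over. Pictures are saved under pics/ and viewed, and the job is handed in when it is done.

Besides the shell and the picture viewer there is one more tool, called after "Emit:" as a command line: name --argument value ..., lists and objects as JSON in quotes. play_rows: Moves the arm, as the interface text tells. Its arguments: {"type":"object","properties":{"plan":{"type":"array"},"squeeze":{"type":"number"}},"required":["plan"]}

```bash
mkdir -p pics; ls; python3 - <<'E'
from bench import *
import cv2
print(get_obs())
for n in ["side","top","wrist"]:
    im=camera(n); cv2.imwrite(f"pics/{n}0.png",im[:,:,::-1]); m=camera_model(n); print(n,{k:v.tolist() if hasattr(v,'tolist') else v for k,v in m.items()})
    for q in ["bar_red","glazed_end","plain_end","stop_face","jaw_face","wheel_axis","knob_top"]:
        print(q,[(round(d['score'],2),[round(float(v)) for v in d['xy']]) for d in pinpoint(q,n)][:5])
E
```

```text
pics
{'time_s': 0.0, 'qpos': array([ 1.16188491e+00,  2.21257399e-01,  1.52761416e+00, -2.52001921e-05,
        1.39469330e+00, -1.26127892e-01]), 'joint_velocities': array([ 1.33865482e-03,  3.69218683e-04, -7.03617692e-05,  2.78615229e-04,
       -5.31346763e-04,  4.70998586e-04]), 'joint_efforts': array([-5.66838098e-04, -4.94602525e+01, -3.87377322e+01,  6.98057469e-02,
        5.67623076e-02, -1.20015129e-04]), 'tool_pos': array([0.17414314, 0.59952187, 0.18361635]), 'eef_rot': array([-4.42639568e-01, -3.10974928e+00,  2.99755875e-03]), 'contact_force': array([-0.14123126, -0.51824499,  0.37222347]), 'wrist_torque': array([0.0124354 , 0.03908977, 0.00990855]), 'width': 0.08709915735591535}
side {'K': [[447.9108880754712, 0.0, 261.79576055200096], [0.0, 447.9108880754712, 198.18692090778669], [0.0, 0.0, 1.0]], 'R': [[0.7912923392279391, -0.6113981438661666, 0.0069816585552733785], [-0.3804427540952121, -0.5012567154782248, -0.777177596205933], [0.47866454301068334, 0.6123185566884185, -0.629242592645623]], 't': [-0.4102929288454406, 0.30565172572930516, 1.6912822061127815]}
bar_r
[... 1160 characters left out ...]
8, 197]), (0.34, [263, 192])]
wheel_axis [(0.66, [341, 186])]
knob_top [(0.58, [344, 206])]
wrist {'K': [[303.8952946303434, 0.0, 255.35042117552229], [0.0, 303.8952946303434, 189.36436115567884], [0.0, 0.0, 1.0]], 'mount': [[0.00011528756975994044, -0.9610372616704485, -0.27641882784958743, 0.07535057008759707], [0.9999993554790219, 0.00042300821130363767, -0.00105361548584267, -0.0003902480810341613], [0.0011294911753071308, -0.27641852822308555, 0.9610366910293621, -0.20123010822862888], [0.0, 0.0, 0.0, 1.0]]}
bar_red [(0.59, [127, 268]), (0.58, [298, 313])]
glazed_end [(0.86, [87, 203])]
plain_end [(0.88, [274, 278]), (0.85, [166, 324])]
stop_face []
jaw_face []
wheel_axis []
knob_top []
```

```bash
python3 - <<'E'
import cv2
a=cv2.imread('pics/top0.png'); cv2.imwrite('pics/top0c.png',cv2.resize(a[110:330,60:380],None,fx=2.5,fy=2.5,interpolation=cv2.INTER_CUBIC))
E
```

```text
(no output)
```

View pics/top0.png

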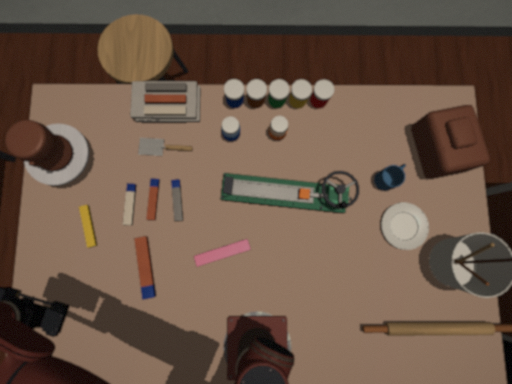

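View pics/side0.png

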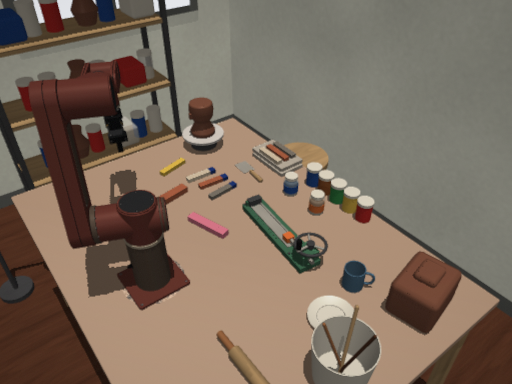

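View pics/wrist0.png

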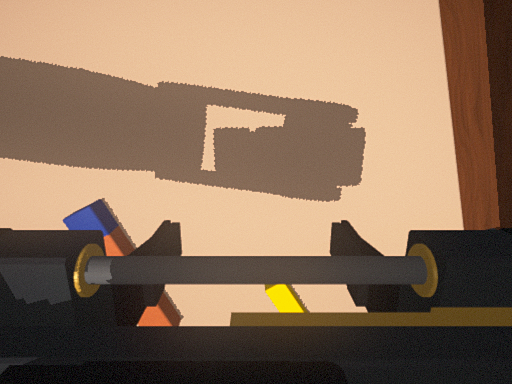

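View pics/top0c.png

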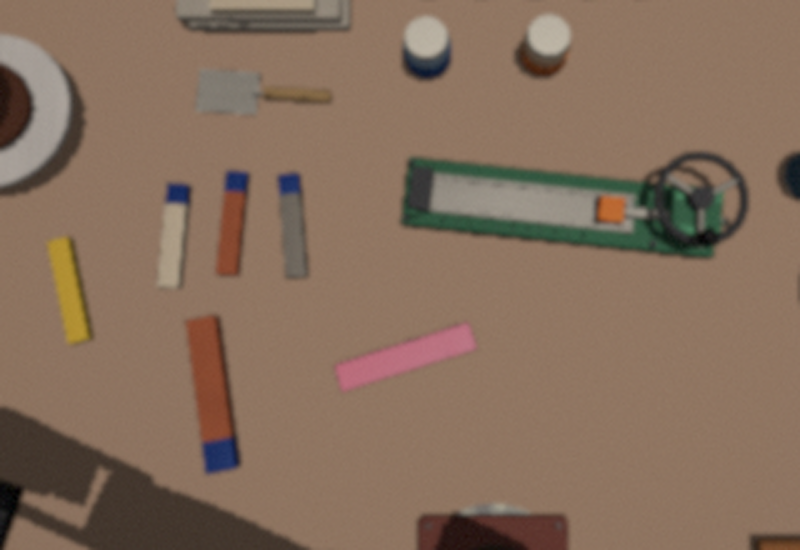

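The candidates in the top picture are: terracotta (153,200) between the cream and grey bars, a large terracotta bar (145,268), pink (222,253), and yellow (88,226). The one meant is (153,200): it is terracotta, the smaller of the two, and lies beside cream and grey. The crop confirms this, and its blue end is up in the picture (+x). The gauge has its stop at (228,187), jaw at (304,194) and wheel at (338,190).

```bash
cat > h.py <<'E'
from bench import *
import numpy as np, cv2
from scipy.spatial.transform import Rotation as Rot
def ray(cam,xy,obs=None):
    m=camera_model(cam);d=np.linalg.inv(np.array(m["K"]))@[xy[0],xy[1],1.]
    if "R" in m:
        R=np.array(m["R"]);t=np.array(m["t"]);return -R.T@t,R.T@d
    M=np.array(m["mount"]);o=obs or get_obs()
    T=np.eye(4);T[:3,:3]=Rot.from_rotvec(o["eef_rot"]).as_matrix();T[:3,3]=o["tool_pos"]
    W=T@M;return W[:3,3],W[:3,:3]@d
def onz(cam,xy,z,obs=None):
    c,d=ray(cam,xy,obs);return c+d*(z-c[2])/d[2]
def proj(cam,X,obs=None):
    m=camera_model(cam);K=np.array(m["K"])
    if "R" in m: p=np.array(m["R"])@X+np.array(m["t"])
    else:
        M=np.array(m["mount"]);o=obs or get_obs()
        T=np.eye(4);T[:3,:3]=Rot.from_rotvec(o["eef_rot"]).as_matrix();T[:3,3]=o["tool_pos"]
        p=(np.linalg.inv(T@M)@np.r_[X,1])[:3]
    p=K@p;return p[:2]/p[2]
def tri(a,b):
    c1,d1=a;c2,d2=b
    s=np.linalg.lstsq(np.c_[d1,-d2],c2-c1,rcond=None)[0]
    p,q=c1+s[0]*d1,c2+s[1]*d2;return (p+q)/2,np.linalg.norm(p-q)
E
python3 - <<'E'
from h import *
np.set_printoptions(precision=4,suppress=True)
for q,t,s,z in [("glaze",(157,177),(228,183),0),("plain",(153,216),(200,189),0),("stop",(231,184),(260,206),.03),("wheel",(341,186),(310,244),.09),("knob",(344,206),(299,239),.146)]:
    print(q,onz("top",t,z),onz("side",s,z),tri(ray("top",t),ray("side",s)))
print("jaw",onz("top",(298,194),.03),onz("top",(298,197),.03))
im=cv2.imread('pics/top0.png');hsv=cv2.cvtColor(im,cv2.COLOR_BGR2HSV)
for n,lo,hi,roi,z in [("red",(0,100,60),(12,255,255),(140,170,168,225),.022),("blue",(110,100,30),(130,255,255),(140,170,168,225),.022),("green",(65,90,20),(90,255,255),(205,365,160,225),.03),("jaw",(5,180,120),(15,255,255),(205,365,160,225),.058)]:
    m=cv2.inRange(hsv,lo,hi);k=np.zeros_like(m);x0,x1,y0,y1=roi;k[y0:y1,x0:x1]=m[y0:y1,x0:x1]
    pts=np.argwhere(k)[:,::-1].astype(np.float32);r=cv2.minAreaRect(pts)
    b=cv2.boxPoints(r);print(n,len(pts),r);print(np.array([onz("top",p,z) for p in b])[:,:2], onz("top",r[0],z)[:2])
E
```

```text
glaze [0.5915 0.3625 0.    ] [0.5651 0.3271 0.    ] (array([ 0.5982,  0.3745, -0.0433]), np.float64(0.004753106673167591))
plain [0.4482 0.3713 0.    ] [0.4327 0.3682 0.    ] (array([ 0.4441,  0.377 , -0.0105]), np.float64(0.011849243537929151))
stop [0.5598 0.09   0.03  ] [0.5611 0.0684 0.03  ] (array([0.5684, 0.0876, 0.0121]), np.float64(0.012125817094030315))
wheel [ 0.5417 -0.289   0.09  ] [ 0.5319 -0.2836  0.09  ] (array([ 0.5368, -0.2858,  0.091 ]), np.float64(0.010739900907716574))
knob [ 0.4661 -0.2805  0.146 ] [ 0.4757 -0.2788  0.146 ] (array([ 0.4686, -0.2812,  0.1508]), np.float64(0.007176868074678947))
jaw [ 0.5233 -0.1497  0.03  ] [ 0.5125 -0.1495  0.03  ]
red 337 ((151.7213592529297, 203.4258575439453), (10.144573211669922, 33.70463943481445), 5.440331935882568)
[[0.4331 0.3929]
 [0.5535 0.3868]
 [0.5499 0.3506]
 [0.4296 0.3573]] [0.4911 0.3719]
blue 46 ((154.5, 182.0), (7.0, 6.0), 0.0)
[[0.5577 0.3773]
 [0.5797 0.3782]
 [0.5797 0.3531]
 [0.5577 0.3522]] [0.5687 0.3652]
green 996 ((284.4979248046875, 192.876708984375), (124.25080108642578, 25.223386764526367), 6.1466264724731445)
[[ 0.5064  0.1239]
 [ 0.5975  0.1151]
 [ 0.5487 -0.3293]
 [ 0.4582 -0.3154]] [ 0.5275 -0.1014]
jaw 65 ((304.0, 193.5), (8.0, 7.0), 0.0)
[[ 0.5084 -0.1523]
 [ 0.5332 -0.1529]
 [ 0.5332 -0.181 ]
 [ 0.5084 -0.1803]] [ 0.5208 -0.1666]
```

```bash
cat >> h.py <<'E'
def phi(o):
    R=Rot.from_rotvec(o["eef_rot"]).as_matrix();return np.degrees(np.arctan2(R[1,1],R[0,1]))
def rows(tp,tphi,n=5,step=40,ang=7,dphi=None):
    """ideal rows towards target; tphi in deg world yaw of tool y"""
    o=get_obs();p=np.array(o["tool_pos"]);f=phi(o);R=Rot.from_rotvec(o["eef_rot"])
    print("t",round(o["time_s"],2),"p",p.round(4),"phi",round(f,2),"tilt",(np.degrees(R.as_rotvec()),)[0].round(2),"F",np.round(o["contact_force"],1),"w",round(o["width"],4),"q",np.round(o["qpos"],2))
    d=(tphi-f) if dphi is None else dphi
    if dphi is None: d=(d+180)%360-180
    e=np.array(tp)-p
    k=max(np.linalg.norm(e)*1000/step,abs(d)/ang,1);N=int(np.ceil(k))
    tilt=R.as_matrix()[:,2]
    for i in range(min(n,N)):
        s=R.inv().apply(e/N*1000);w=-d/N
        print([*map(lambda v:round(float(v),1),s),0,0,round(float(w),1)])
        R=R*Rot.from_rotvec([0,0,np.radians(w)])
    print("of",N,"rows; tool z",tilt.round(4), "full tool shift",Rot.from_rotvec(o["eef_rot"]).inv().apply(e*1000).round(1),"turn",round(-d,1))
E
python3 -c "
from h import *
rows([.511,.370,.185],-95,n=30,dphi=-169)"
```

```text
t 1.2 p [0.1744 0.6002 0.1847] phi 73.8 tilt [ -25.37 -178.2     0.  ] F [-0.1 -0.1  0.4] w 0.0867 q [ 1.16  0.22  1.53  0.    1.39 -0.13]
[-15.5, -5.1, -0.0, 0, 0, 6.8]
[-16.0, -3.2, -0.0, 0, 0, 6.8]
[-16.3, -1.3, -0.0, 0, 0, 6.8]
[-16.3, 0.6, -0.0, 0, 0, 6.8]
[-16.1, 2.5, -0.0, 0, 0, 6.8]
[-15.7, 4.4, -0.0, 0, 0, 6.8]
[-15.1, 6.2, -0.0, 0, 0, 6.8]
[-14.2, 7.9, -0.0, 0, 0, 6.8]
[-13.2, 9.6, -0.0, 0, 0, 6.8]
[-12.0, 11.1, -0.0, 0, 0, 6.8]
[-10.6, 12.4, -0.0, 0, 0, 6.8]
[-9.1, 13.6, -0.0, 0, 0, 6.8]
[-7.4, 14.5, -0.0, 0, 0, 6.8]
[-5.7, 15.3, -0.0, 0, 0, 6.8]
[-3.8, 15.9, -0.0, 0, 0, 6.8]
[-1.9, 16.2, -0.0, 0, 0, 6.8]
[0.0, 16.3, -0.0, 0, 0, 6.8]
[1.9, 16.2, -0.0, 0, 0, 6.8]
[3.8, 15.9, -0.0, 0, 0, 6.8]
[5.7, 15.3, -0.0, 0, 0, 6.8]
[7.4, 14.5, -0.0, 0, 0, 6.8]
[9.1, 13.6, -0.0, 0, 0, 6.8]
[10.6, 12.4, -0.0, 0, 0, 6.8]
[12.0, 11.1, -0.0, 0, 0, 6.8]
[13.2, 9.6, -0.0, 0, 0, 6.8]
of 25 rows; tool z [-1.e-04 -0.e+00 -1.e+00] full tool shift [-3.875e+02 -1.271e+02 -3.000e-01] turn 169
```

Emit:
play_rows --plan '[[[-16,-5,0,0,0,7,48],[-16,-3,0,0,0,7,48],[-16,-1,0,0,0,7,48],[-16,1,0,0,0,7,48],[-16,2,0,0,0,7,48]]]'

```text
time_s: 1.62
tool_pos: [0.2402, 0.5543, 0.1846]
eef_rot: [-1.373, -2.824, -0.001]
contact_force: [0.3, -0.4, 0.9]
width: 0.0614
```

Emit:
play_rows --plan '[[[-16,4,0,0,0,7,48],[-15,6,0,0,0,7,48],[-14,8,0,0,0,7,48],[-13,10,0,0,0,7,48],[-12,11,0,0,0,7,48]]]'

```text
time_s: 2.03
tool_pos: [0.3081, 0.5027, 0.1847]
eef_rot: [-2.175, -2.265, -0.001]
contact_force: [0.1, 0.2, -0.4]
width: 0.0482
```

Emit:
play_rows --plan '[[[-11,12,0,0,0,7,48],[-9,14,0,0,0,7,48],[-7,15,0,0,0,7,48],[-6,15,0,0,0,7,48],[-4,16,0,0,0,7,48]]]'

```text
time_s: 2.45
tool_pos: [0.3748, 0.4482, 0.185]
eef_rot: [-2.766, -1.486, -0.001]
contact_force: [0.2, 0.5, 0.1]
width: 0.048
```

```bash
python3 -c "
from h import *
rows([.511,.370,.185],-95,n=30)"
```

```text
t 2.45 p [0.3748 0.4482 0.185 ] phi -33.5 tilt [-1.5846e+02 -8.5140e+01 -7.0000e-02] F [0.2 0.5 0.1] w 0.048 q [0.74 0.12 1.64 0.   1.38 1.32]
[1.1, 17.4, -0.0, 0, 0, 6.8]
[3.2, 17.2, -0.0, 0, 0, 6.8]
[5.2, 16.7, -0.0, 0, 0, 6.8]
[7.1, 15.9, -0.0, 0, 0, 6.8]
[9.0, 15.0, -0.0, 0, 0, 6.8]
[10.7, 13.8, -0.0, 0, 0, 6.8]
[12.3, 12.4, -0.0, 0, 0, 6.8]
[13.6, 10.9, -0.0, 0, 0, 6.8]
[14.8, 9.2, -0.0, 0, 0, 6.8]
of 9 rows; tool z [-3.0e-04  2.1e-03 -1.0e+00] full tool shift [ 10.  156.7  -0.2] turn 61.5
```

Emit:
play_rows --plan '[[[1,18,0,0,0,7,48],[3,18,0,0,0,7,48],[5,17,0,0,0,7,48],[7,16,0,0,0,7,48],[9,15,0,0,0,7,48]]]'

```text
time_s: 2.87
tool_pos: [0.4542, 0.3994, 0.1854]
eef_rot: [-3.088, -0.564, -0.001]
contact_force: [0.5, 0.6, -0.4]
width: 0.048
```

Emit:
play_rows --plan '[[[11,14,0,0,0,7,48],[13,13,0,0,0,7,48],[14,11,0,0,0,7,48],[15,9,0,0,0,7,48],[0,0,0,0,0,0,48]]]'

```text
time_s: 3.28
tool_pos: [0.5207, 0.3578, 0.1854]
eef_rot: [-3.131, 0.231, -0.003]
contact_force: [-0.6, -0.4, -0.0]
width: 0.0482
```

```bash
python3 -c "
from h import *
rows([.511,.370,.185],-95,n=30)
im=camera('wrist');cv2.imwrite('pics/w1.png',im[:,:,::-1])
for q in ['bar_red','glazed_end','plain_end']: print(q,[(round(d['score'],2),np.round(d['xy']),onz('wrist',d['xy'],0).round(4)) for d in pinpoint(q,'wrist')])
"
```

```text
t 3.28 p [0.5207 0.3578 0.1854] phi -98.44 tilt [-1.7938e+02  1.3240e+01 -1.5000e-01] F [-0.6 -0.4 -0. ] w 0.0482 q [0.48 0.23 1.51 0.   1.4  2.19]
[-11.4, -10.6, 0.5, 0, 0, -3.4]
of 1 rows; tool z [ 0.0018  0.0021 -1.    ] full tool shift [-11.4 -10.6   0.5] turn -3.4
bar_red [(0.84, array([248., 174.]), array([0.5047, 0.37  , 0.    ]))]
glazed_end [(0.57, array([240., 117.]), array([0.5782, 0.3709, 0.    ]))]
plain_end [(0.96, array([252., 225.]), array([0.4327, 0.3764, 0.    ])), (0.28, array([237., 113.]), array([0.5823, 0.3741, 0.    ]))]
```

View pics/w1.png

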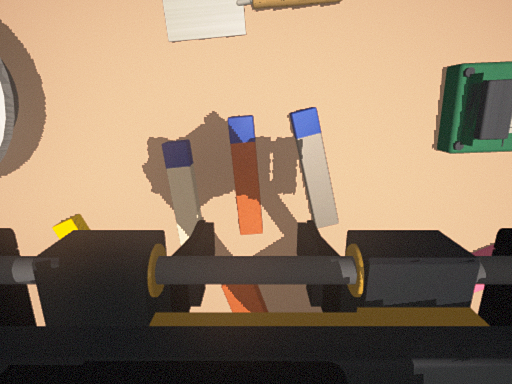

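The wrist picture shows the target with its blue end at (241,128) and plain end at (251,233). The cream bar is to its left and the grey to its right, and the big bar is hidden below the gripper.

```bash
python3 - <<'E'
from h import *
im=cv2.imread('pics/w1.png');cv2.imwrite('pics/w1c.png',cv2.resize(im[100:250,150:350],None,fx=4,fy=4,interpolation=cv2.INTER_CUBIC))
o=get_obs()
P={k:onz('wrist',v,.022,o)[:2] for k,v in dict(gl=(228,116.5),gr=(253,115.5),pl=(239.5,234.5),pr=(262.5,233)).items()}
for k in P:print(k,P[k].round(4))
g=(P['gl']+P['gr'])/2;p=(P['pl']+P['pr'])/2;d=g-p
print('len',np.linalg.norm(d),'yaw',np.degrees(np.arctan2(d[1],d[0])),'c',(g+p)/2,'w',np.linalg.norm(P['gl']-P['gr']),np.linalg.norm(P['pl']-P['pr']))
E
```

```text
gl [0.5808 0.3835]
gr [0.578  0.3544]
pl [0.4308 0.3927]
pr [0.4289 0.3627]
len 0.1498327960574556 yaw -3.3513593753583653 c [0.50463564 0.3733098 ] w 0.0292297841457995 0.030073605352801833
```

View pics/w1c.png

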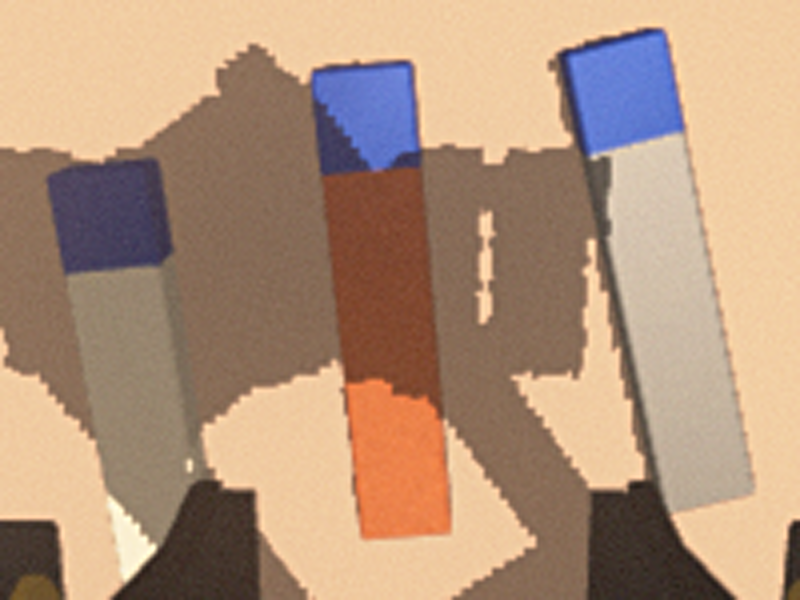

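```bash
python3 -c "
from h import *
rows([.5046,.3733,.12],-93.35,step=30)"
```

```text
t 3.48 p [0.5174 0.3603 0.1854] phi -97.82 tilt [-1.794e+02  1.227e+01  3.000e-02] F [-0.2  0.5  0.2] w 0.0476 q [0.48 0.23 1.51 0.   1.4  2.19]
[-4.8, -3.6, 21.8, 0, 0, -1.5]
[-4.7, -3.8, 21.8, 0, 0, -1.5]
[-4.6, -3.9, 21.8, 0, 0, -1.5]
of 3 rows; tool z [-1.0e-04  3.1e-03 -1.0e+00] full tool shift [-14.5 -10.9  65.5] turn -4.5
```

```bash
python3 - <<'E'
from h import *
o=dict(tool_pos=np.array([.5207,.3578,.1854]),eef_rot=np.radians([-179.38,13.24,-.15]))
P={k:onz('wrist',v,.022,o)[:2] for k,v in dict(gl=(228,116.5),gr=(253,115.5),pl=(239.5,234.5),pr=(262.5,233)).items()}
g=(P['gl']+P['gr'])/2;p=(P['pl']+P['pr'])/2;d=g-p
print('len',np.linalg.norm(d),'yaw',np.degrees(np.arctan2(d[1],d[0])),'c',(g+p)/2)
im=camera('wrist');cv2.imwrite('pics/w2.png',im[:,:,::-1]);o2=get_obs()
print(o2['tool_pos'],phi(o2))
hsv=cv2.cvtColor(im,cv2.COLOR_RGB2HSV)
cv2.imwrite('pics/w2c.png',cv2.resize(im[90:250,150:350,::-1],None,fx=4,fy=3.75,interpolation=cv2.INTER_CUBIC))
E
```

```text
len 0.1497316221289283 yaw -3.966264567190299 c [0.50838734 0.37079784]
[0.51733791 0.36049109 0.18551724] -97.81963741046496
```

View pics/w2c.png

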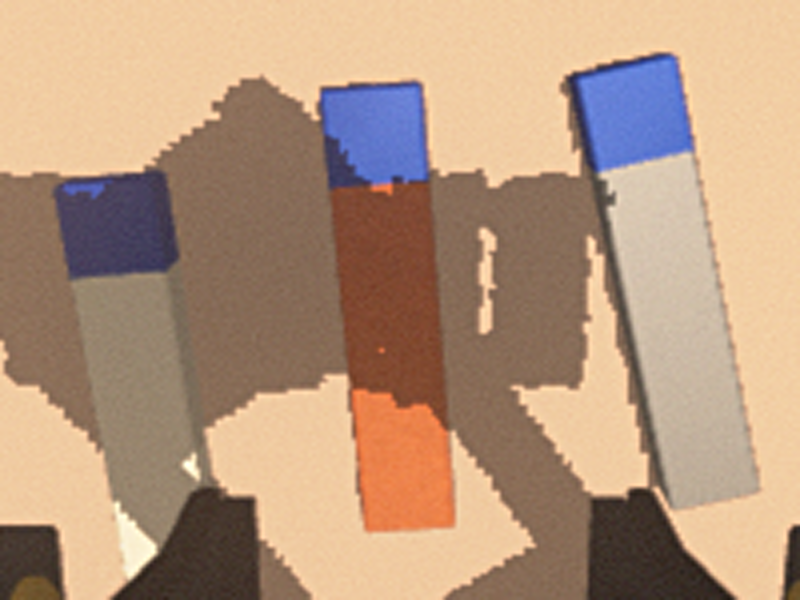

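```bash
python3 - <<'E'
from h import *
o=get_obs()
P={k:onz('wrist',(150+v[0]/4,90+v[1]/3.75),.022,o)[:2] for k,v in dict(gl=(321,88),gr=(423,82),pl=(365,531),pr=(455,526)).items()}
g=(P['gl']+P['gr'])/2;p=(P['pl']+P['pr'])/2;d=g-p
y=np.degrees(np.arctan2(d[1],d[0]));c=(g+p)/2
print('len',np.linalg.norm(d),'yaw',y,'c',c)
rows([*c,.10],y-90,step=30)
E
```

```text
len 0.1495794817874733 yaw -3.720440422645958 c [0.50805167 0.37055527]
t 3.53 p [0.5173 0.3605 0.1855] phi -97.82 tilt [-1.794e+02  1.226e+01  1.000e-02] F [ 0.1 -0.5 -0.6] w 0.0481 q [0.48 0.23 1.51 0.   1.4  2.19]
[-3.5, -2.8, 28.5, 0, 0, -1.4]
[-3.4, -2.9, 28.5, 0, 0, -1.4]
[-3.4, -3.0, 28.5, 0, 0, -1.4]
of 3 rows; tool z [ 1.0e-04  3.2e-03 -1.0e+00] full tool shift [-10.5  -8.4  85.5] turn -4.1
```

Emit:
play_rows --plan '[[[-3.5,-3,28,0,0,-1.5,50],[-3.5,-3,28,0,0,-1.5,50],[-3.5,-3,28,0,0,-1.5,50],[0,0,0,0,0,0,50],[0,0,0,0,0,0,50]]]'

```text
time_s: 3.95
tool_pos: [0.5061, 0.3758, 0.1032]
eef_rot: [-3.134, 0.067, -0.009]
contact_force: [-0.2, -0.1, 0.3]
width: 0.0502
```

```bash
python3 -c "
from h import *
rows([.508,.3706,.010],-93.7,step=25)"
```

```text
t 3.95 p [0.5061 0.3758 0.1032] phi -92.46 tilt [-179.55    3.86   -0.52] F [-0.2 -0.1  0.3] w 0.0502 q [0.51 0.29 1.6  0.   1.24 2.12]
[0.4, 1.4, 23.3, 0, 0, 0.3]
[0.4, 1.4, 23.3, 0, 0, 0.3]
[0.4, 1.4, 23.3, 0, 0, 0.3]
[0.4, 1.4, 23.3, 0, 0, 0.3]
of 4 rows; tool z [ 0.0059  0.007  -1.    ] full tool shift [ 1.6  5.8 93.2] turn 1.2
```

Emit:
play_rows --plan '[[[1,2,18,0,0,0.5,50],[1,2,18,0,0,0.5,50],[0,1,18,0,0,0,50],[0,0,0,0,0,0,50],[0,0,0,0,0,0,50]]]'

```text
time_s: 4.37
tool_pos: [0.5115, 0.3754, 0.0578]
eef_rot: [-3.127, 0.09, -0.024]
contact_force: [-0.4, 0.1, 0.7]
width: 0.0499
```

```bash
python3 -c "
from h import *
im=camera('wrist');cv2.imwrite('pics/w3.png',im[:,:,::-1])
rows([.508,.3706,.010],-93.7,step=12)"
```

```text
t 4.42 p [0.5115 0.3754 0.0579] phi -93.3 tilt [-179.18    5.18   -1.35] F [-0.3  0.1 -0.4] w 0.0501 q [0.51 0.34 1.63 0.   1.15 2.13]
[-0.8, 1.1, 9.5, 0, 0, 0.1]
[-0.8, 1.1, 9.5, 0, 0, 0.1]
[-0.8, 1.1, 9.5, 0, 0, 0.1]
[-0.8, 1.1, 9.5, 0, 0, 0.1]
[-0.8, 1.1, 9.5, 0, 0, 0.1]
of 5 rows; tool z [ 0.0154  0.0124 -0.9998] full tool shift [-3.9  5.6 47.7] turn 0.4
```

View pics/w3.png

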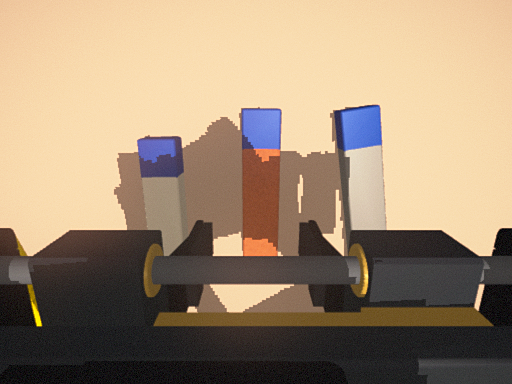

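```bash
cat >> h.py <<'E'
def go(tp,tphi,n=5,step=40,ang=7):
    o=get_obs();p=np.array(o["tool_pos"]);f=np.radians(tphi);R=Rot.from_rotvec(o["eef_rot"])
    y=[np.cos(f),np.sin(f),0];z=[0,0,-1.];x=np.cross(y,z)
    D=R.inv()*Rot.from_matrix(np.c_[x,y,z]);w=np.degrees(D.as_rotvec());e=(np.array(tp)-p)*1000
    print("t",round(o["time_s"],2),"p",p.round(4),"phi",round(phi(o),2),"z",R.as_matrix()[:,2].round(4),"F",np.round(o["contact_force"],1),"w",round(o["width"],4),"q",np.round(o["qpos"],2))
    N=int(np.ceil(max(np.linalg.norm(e)/step,np.linalg.norm(w)/ang,1)));print("N",N,"total shift",R.inv().apply(e).round(1),"rot",w.round(1))
    for i in range(min(n,N)):
        print([*R.inv().apply(e/N).round(1).tolist(),*(w/N).round(1).tolist()]);R=R*Rot.from_rotvec(np.radians(w/N))
E
python3 -c "
from h import *
go([.508,.3706,.010],-93.7,step=12)"
```

```text
t 4.42 p [0.5115 0.3754 0.0579] phi -93.3 z [ 0.0154  0.0124 -0.9998] F [-0.3  0.1 -0.4] w 0.0501 q [0.51 0.34 1.63 0.   1.15 2.13]
N 5 total shift [-3.9  5.6 47.7] rot [-0.8 -0.8  0.4]
[-0.8, 1.1, 9.5, -0.2, -0.2, 0.1]
[-0.7, 1.1, 9.6, -0.2, -0.2, 0.1]
[-0.7, 1.1, 9.6, -0.2, -0.2, 0.1]
[-0.7, 1.0, 9.6, -0.2, -0.2, 0.1]
[-0.7, 1.0, 9.6, -0.2, -0.2, 0.1]
```

Emit:
play_rows --plan '[[[-2,3,10,-0.4,-0.4,0.2,50],[-2,3,10,-0.4,-0.4,0.2,50],[0,0,0,0,0,0,50]]]'

```text
time_s: 4.67
tool_pos: [0.51, 0.3712, 0.0418]
eef_rot: [-3.138, 0.102, -0.009]
contact_force: [-1.0, -0.5, -1.5]
width: 0.0497
```

```bash
python3 -c "
from h import *
go([.508,.3706,.010],-93.7,step=12)"
```

```text
t 4.67 p [0.51   0.3712 0.0418] phi -93.73 z [ 0.0061  0.0018 -1.    ] F [-1.  -0.5 -1.5] w 0.0497 q [ 0.51  0.36  1.63 -0.    1.14  2.14]
N 3 total shift [-2.1  0.8 31.8] rot [-0.1 -0.3 -0. ]
[-0.7, 0.3, 10.6, -0.0, -0.1, -0.0]
[-0.7, 0.3, 10.6, -0.0, -0.1, -0.0]
[-0.7, 0.3, 10.6, -0.0, -0.1, -0.0]
```

Emit:
play_rows --plan '[[[-1,0,10,0,-0.2,0,50],[-1,0,10,0,-0.2,0,50],[0,0,8,0,-0.2,0,50],[0,0,0,0,0,0,50]]]'

```text
time_s: 5.0
tool_pos: [0.5084, 0.3717, 0.0117]
eef_rot: [-3.137, 0.102, 0.007]
contact_force: [0.2, -0.4, -0.9]
width: 0.0497
```

```bash
python3 -c "
from h import *
go([.508,.3706,.010],-93.7,step=12)"
```

```text
t 5.0 p [0.5084 0.3717 0.0117] phi -93.74 z [-0.0045  0.0031 -1.    ] F [ 0.2 -0.4 -0.9] w 0.0497 q [0.5  0.41 1.64 0.01 1.1  2.14]
N 1 total shift [-0.3  1.1  1.7] rot [-0.2  0.3 -0. ]
[-0.3, 1.1, 1.7, -0.2, 0.3, -0.0]
```

Emit:
play_rows --plan '[[[0,1,1,-0.2,0.3,0,50],[0,0,0,0,0,0,0],[0,0,0,0,0,0,0],[0,0,0,0,0,0,0],[0,0,0,0,0,0,0]]]' --squeeze 25

```text
time_s: 5.42
tool_pos: [0.5076, 0.3702, 0.0093]
eef_rot: [3.138, -0.102, -0.001]
contact_force: [0.2, 0.5, -0.3]
width: 0.0308
```

Emit:
play_rows --plan '[[[0,0,0,0,0,0,0],[0,0,0,0,0,0,0],[0,0,0,0,0,0,0]]]'

```text
time_s: 5.67
tool_pos: [0.5083, 0.3706, 0.0104]
eef_rot: [3.139, -0.102, 0.001]
contact_force: [-0.4, -0.1, 0.1]
width: 0.0111
```

```bash
python3 -c "
from h import *
go([.508,.3706,.16],-93.7,step=30)"
```

```text
t 5.67 p [0.5083 0.3706 0.0104] phi -93.74 z [ 7.0e-04 -1.3e-03 -1.0e+00] F [-0.4 -0.1  0.1] w 0.0111 q [ 0.51  0.4   1.64 -0.    1.09  2.14]
N 5 total shift [  -0.2    0.2 -149.6] rot [ 0.1 -0.  -0. ]
[-0.0, 0.0, -29.9, 0.0, -0.0, -0.0]
[-0.0, 0.0, -29.9, 0.0, -0.0, -0.0]
[-0.1, 0.0, -29.9, 0.0, -0.0, -0.0]
[-0.1, 0.0, -29.9, 0.0, -0.0, -0.0]
[-0.1, 0.0, -29.9, 0.0, -0.0, -0.0]
```

The width of 11 mm is less than the 30 mm bar, so I'll look before going on.

```bash
python3 -c "
from h import *
im=camera('wrist');cv2.imwrite('pics/w4.png',im[:,:,::-1])
im=camera('side');cv2.imwrite('pics/s4.png',cv2.resize(im[100:260,110:310,::-1],None,fx=4,fy=3.75,interpolation=cv2.INTER_CUBIC))
print(get_obs()['width'])"
```

```text
0.004295799801538604
```

View pics/w4.png

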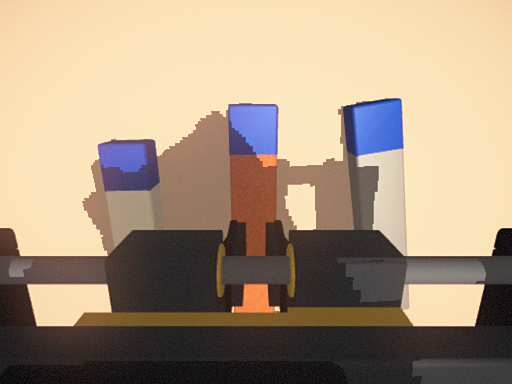

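View pics/s4.png

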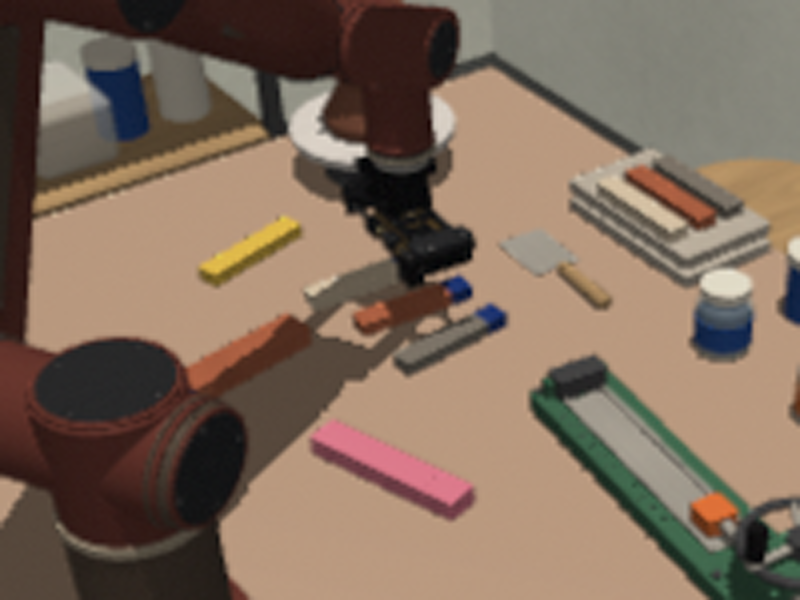

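```bash
python3 -c "
from h import *
o=get_obs();print(o['width'],o['tool_pos'],o['contact_force'])
im=camera('side');cv2.imwrite('pics/s5.png',cv2.resize(im[125:205,150:250,::-1],None,fx=8,fy=7.5,interpolation=cv2.INTER_CUBIC))
im=camera('wrist');cv2.imwrite('pics/w5.png',im[:,:,::-1])
o=get_obs();print(o['width'])
print('tcp px',proj('side',o['tool_pos']),proj('wrist',o['tool_pos']),proj('wrist',o['tool_pos']+[0,0,.07]))
"
```

```text
0.004295799801538604 [0.50836521 0.37064499 0.01040068] [-0.5757627   0.25107228 -0.15768563]
0.001836072082179032
tcp px [213.02883635 181.27679306] [254.34759688 214.13820236] [254.24511907 265.4063423 ]
```

View pics/s5.png

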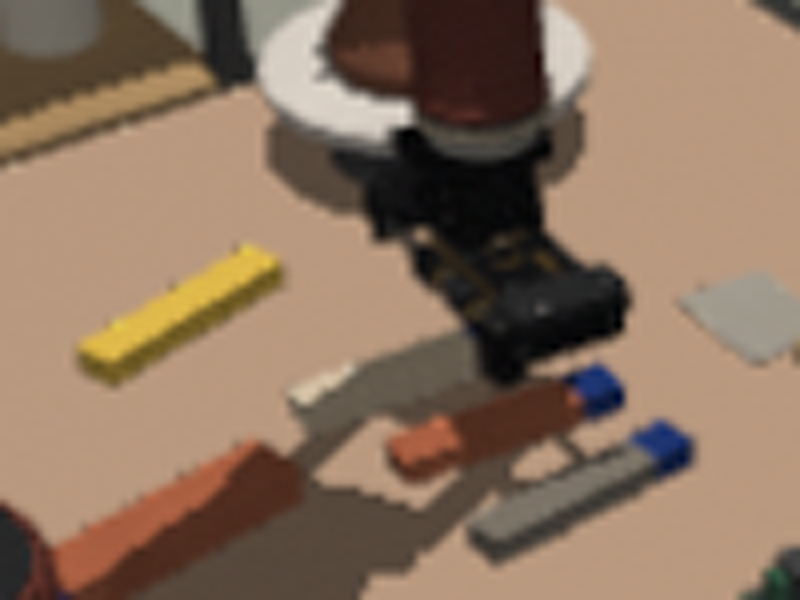

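View pics/w5.png

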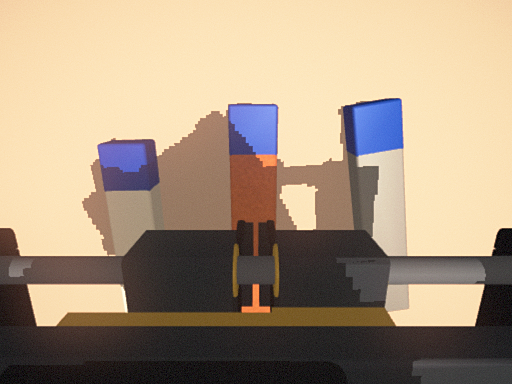

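```bash
python3 -c "
from h import *
o=get_obs();R=Rot.from_rotvec(o['eef_rot'])
for x in (0,.0095,.012):
  print(x,[(z,proj('wrist',o['tool_pos']+R.apply([x,.0,z]),o).round(0).tolist()[1]) for z in (0,-.01,-.02,-.03,-.04,-.05)])
print([(z,proj('side',o['tool_pos']+[0,-.008,z]).round(1).tolist()) for z in (0,.01,.02,.03,.04)])
"
```

```text
0 [(0, 214.0), (-0.01, 219.0), (-0.02, 225.0), (-0.03, 232.0), (-0.04, 239.0), (-0.05, 247.0)]
0.0095 [(0, 201.0), (-0.01, 206.0), (-0.02, 211.0), (-0.03, 217.0), (-0.04, 223.0), (-0.05, 231.0)]
0.012 [(0, 198.0), (-0.01, 203.0), (-0.02, 208.0), (-0.03, 213.0), (-0.04, 219.0), (-0.05, 226.0)]
[(0, [213.9, 182.1]), (0.01, [213.8, 180.4]), (0.02, [213.7, 178.7]), (0.03, [213.6, 177.0]), (0.04, [213.4, 175.3])]
```

The fingers closed above the bar. Both views put the visible tips well above the reported TCP, by 30 to 40 mm, and there is no contact force. I'll reopen, go lower in small steps and watch.

Emit:
play_rows --plan '[[[0,0,0,0,0,0,50],[0,0,0,0,0,0,50],[0,0,0,0,0,0,50],[0,0,0,0,0,0,50],[0,0,0,0,0,0,50]]]'

```text
time_s: 6.28
tool_pos: [0.5081, 0.3705, 0.0101]
eef_rot: [3.138, -0.102, 0.0]
contact_force: [-1.3, -0.6, 0.6]
width: 0.0274
```

Emit:
play_rows --plan '[[[0,0,0,0,0,0,50],[0,0,0,0,0,0,50],[0,0,0,0,0,0,50],[0,0,0,0,0,0,50],[0,0,0,0,0,0,50]]]'

```text
time_s: 6.7
tool_pos: [0.5081, 0.3704, 0.01]
eef_rot: [3.138, -0.102, 0.0]
contact_force: [0.2, -0.3, 0.1]
width: 0.0491
```

Emit:
play_rows --plan '[[[0,0,6,0,0,0,50],[0,0,6,0,0,0,50],[0,0,0,0,0,0,50]]]'

```text
time_s: 6.95
tool_pos: [0.5084, 0.3706, -0.0027]
eef_rot: [3.139, -0.102, 0.001]
contact_force: [-1.1, 0.6, -0.5]
width: 0.05
```

```bash
python3 -c "
from h import *
im=camera('side');cv2.imwrite('pics/s6.png',cv2.resize(im[125:205,150:250,::-1],None,fx=8,fy=7.5,interpolation=cv2.INTER_CUBIC))
go([.508,.3706,-.02],-93.7,step=6)
"
```

```text
t 7.0 p [ 0.5084  0.3706 -0.0024] phi -93.74 z [ 9.0e-04 -1.2e-03 -1.0e+00] F [-0.7 -0.1  0. ] w 0.05 q [ 0.51  0.42  1.65 -0.    1.07  2.14]
N 3 total shift [-0.5  0.  17.6] rot [ 0.1 -0.1 -0. ]
[-0.2, 0.0, 5.9, 0.0, -0.0, -0.0]
[-0.2, 0.0, 5.9, 0.0, -0.0, -0.0]
[-0.2, 0.0, 5.9, 0.0, -0.0, -0.0]
```

View pics/s6.png

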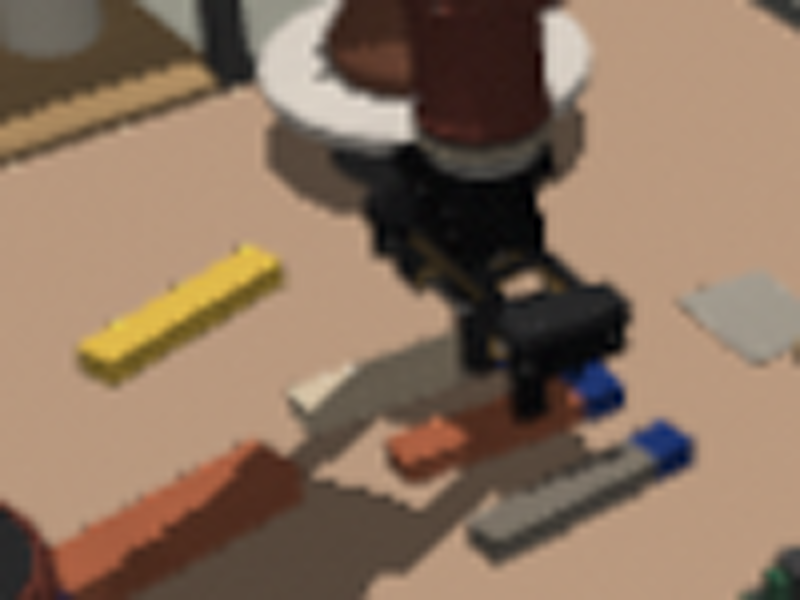

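```bash
python3 -c "
from h import *
print([(z,((proj('side',np.array([.508,.3706-dy,z]))-[150,125])*[8,7.5]).round().tolist()) for z in (0,.01,.02,.03,.04,.05) for dy in (.025,.04)])
"
```

```text
[(0, [528.0, 454.0]), (0, [541.0, 465.0]), (0.01, [527.0, 441.0]), (0.01, [541.0, 453.0]), (0.02, [526.0, 429.0]), (0.02, [540.0, 440.0]), (0.03, [525.0, 416.0]), (0.03, [539.0, 427.0]), (0.04, [524.0, 403.0]), (0.04, [538.0, 415.0]), (0.05, [523.0, 391.0]), (0.05, [537.0, 402.0])]
```

Emit:
play_rows --plan '[[[0,0,6,0,0,0,50],[0,0,6,0,0,0,50],[0,0,4,0,0,0,50],[0,0,0,0,0,0,50]]]'

```text
time_s: 7.33
tool_pos: [0.5083, 0.3705, -0.0204]
eef_rot: [3.139, -0.103, 0.001]
contact_force: [0.0, 0.2, -0.4]
width: 0.05
```

```bash
python3 -c "
from h import *
im=camera('side');cv2.imwrite('pics/s7.png',cv2.resize(im[125:205,150:250,::-1],None,fx=8,fy=7.5,interpolation=cv2.INTER_CUBIC))
im=camera('wrist');cv2.imwrite('pics/w7.png',im[:,:,::-1])
go([.508,.3706,-.027],-93.7,step=6)
"
```

```text
t 7.43 p [ 0.5087  0.3708 -0.0196] phi -93.74 z [ 1.3e-03 -9.0e-04 -1.0e+00] F [-0.   0.2  0.5] w 0.05 q [ 0.51  0.45  1.65 -0.    1.04  2.14]
N 2 total shift [-0.7  0.2  7.4] rot [ 0.  -0.1 -0. ]
[-0.4, 0.1, 3.7, 0.0, -0.0, -0.0]
[-0.4, 0.1, 3.7, 0.0, -0.0, -0.0]
```

View pics/s7.png

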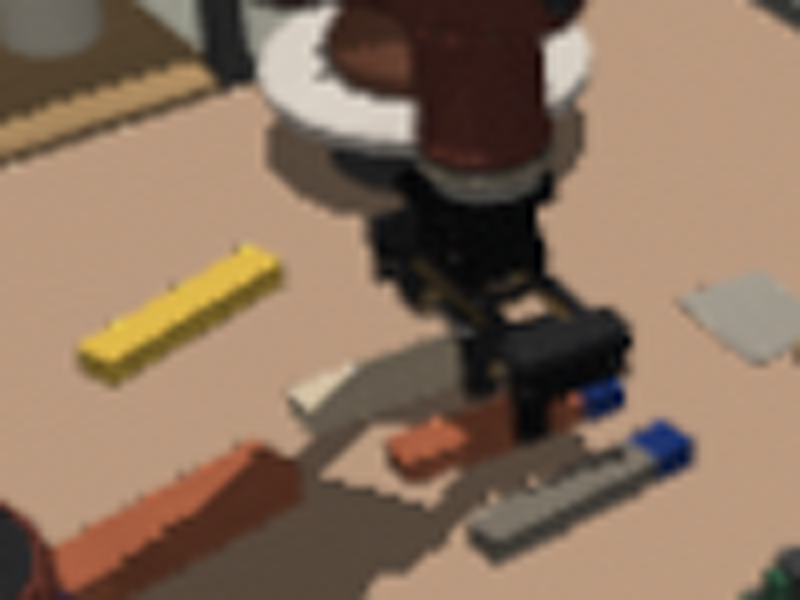

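View pics/w7.png

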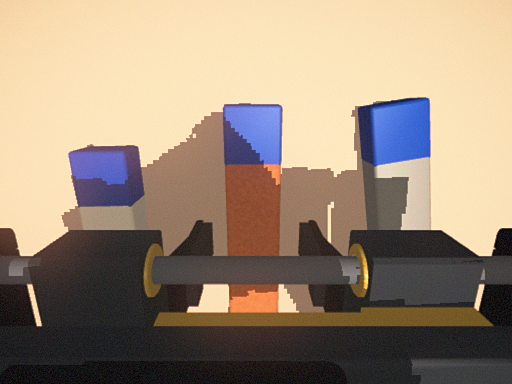

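Emit:
play_rows --plan '[[[0,0,3,0,0,0,50],[0,0,2,0,0,0,50],[0,0,0,0,0,0,20],[0,0,0,0,0,0,20],[0,0,0,0,0,0,20]]]' --squeeze 25

```text
time_s: 7.85
tool_pos: [0.5095, 0.3712, -0.0242]
eef_rot: [3.14, -0.102, 0.004]
contact_force: [0.4, 0.8, -1.1]
width: 0.0372
```

Emit:
play_rows --plan '[[[0,0,0,0,0,0,20],[0,0,0,0,0,0,20],[0,0,0,0,0,0,20],[0,0,0,0,0,0,20]]]'

```text
time_s: 8.18
tool_pos: [0.5096, 0.3713, -0.024]
eef_rot: [-3.14, 0.102, -0.005]
contact_force: [0.1, -0.1, -1.5]
width: 0.0296
```

```bash
python3 -c "
from h import *
im=camera('side');cv2.imwrite('pics/s8.png',cv2.resize(im[125:205,150:250,::-1],None,fx=8,fy=7.5,interpolation=cv2.INTER_CUBIC))
go([.508,.3706,.1],-93.7,step=25)
"
```

```text
t 8.23 p [ 0.5096  0.3713 -0.0241] phi -93.74 z [ 3.1e-03  2.0e-04 -1.0e+00] F [ 0.9 -1.  -1.2] w 0.0299 q [ 0.51  0.45  1.65 -0.    1.03  2.14]
N 5 total shift [  -1.2    0.8 -124.1] rot [-0.  -0.2 -0. ]
[-0.2, 0.2, -24.8, -0.0, -0.0, -0.0]
[-0.3, 0.2, -24.8, -0.0, -0.0, -0.0]
[-0.3, 0.2, -24.8, -0.0, -0.0, -0.0]
[-0.3, 0.2, -24.8, -0.0, -0.0, -0.0]
[-0.3, 0.2, -24.8, -0.0, -0.0, -0.0]
```

View pics/s8.png

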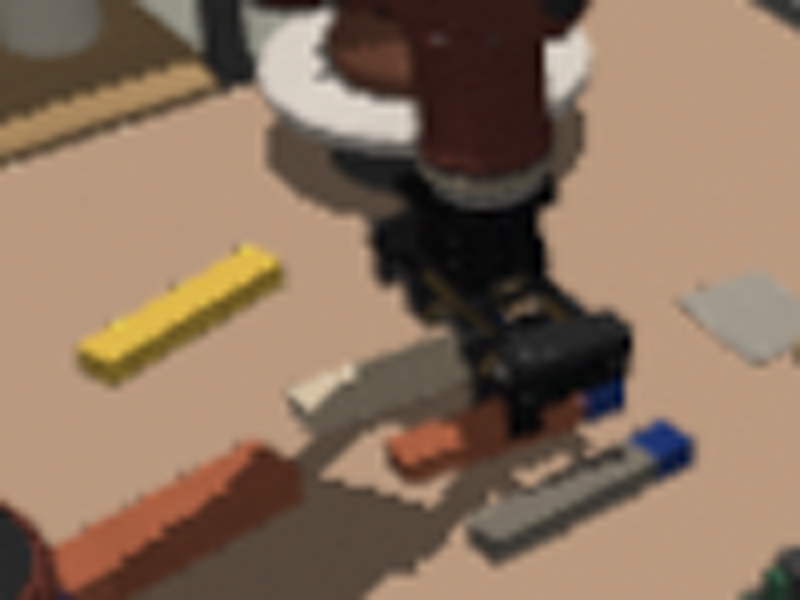

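The grip reads 30 mm on the bar, so I'm lifting.

Emit:
play_rows --plan '[[[0,0,-15,0,0,0,20],[0,0,-25,0,0,0,20],[0,0,-30,0,0,0,20],[0,0,-30,0,0,0,20],[0,0,-25,0,0,0,20]]]'

```text
time_s: 8.65
tool_pos: [0.5018, 0.367, 0.0982]
eef_rot: [3.129, -0.102, -0.023]
contact_force: [-0.2, 0.1, -2.4]
width: 0.0297
```

```bash
python3 -c "
from h import *
go([.53,.02,.12],-6.2,n=30,step=27)
"
```

```text
t 8.65 p [0.5018 0.367  0.0982] phi -93.74 z [-0.0149 -0.0099 -0.9998] F [-0.2  0.1 -2.4] w 0.0297 q [ 0.51  0.3   1.6  -0.    1.26  2.14]
N 13 total shift [ 50.6 344.6 -18.8] rot [ -0.1   1.1 -87.5]
[3.9, 26.5, -1.4, -0.0, 0.1, -6.7]
[0.8, 26.8, -1.4, -0.0, 0.1, -6.7]
[-2.4, 26.7, -1.4, -0.0, 0.1, -6.7]
[-5.5, 26.2, -1.4, -0.0, 0.1, -6.7]
[-8.5, 25.4, -1.4, -0.0, 0.1, -6.7]
[-11.5, 24.2, -1.5, -0.0, 0.1, -6.7]
[-14.2, 22.7, -1.5, -0.0, 0.1, -6.7]
[-16.8, 20.9, -1.5, -0.0, 0.1, -6.7]
[-19.1, 18.8, -1.5, -0.0, 0.1, -6.7]
[-21.2, 16.4, -1.5, -0.0, 0.1, -6.7]
[-23.0, 13.8, -1.6, -0.0, 0.1, -6.7]
[-24.4, 11.0, -1.6, -0.0, 0.1, -6.7]
[-25.5, 8.1, -1.6, -0.0, 0.1, -6.7]
```

Emit:
play_rows --plan '[[[4,26,-2,0,0.5,-7,20],[1,27,-2,0,0.5,-7,20],[-2,27,-2,0,0.2,-7,20],[-5,26,-2,0,0,-7,20],[-8,25,-2,0,0,-7,20]]]'

```text
time_s: 9.07
tool_pos: [0.52, 0.2385, 0.1245]
eef_rot: [3.014, 0.869, 0.036]
contact_force: [1.0, 0.7, -1.9]
width: 0.0297
```

```bash
python3 -c "
from h import *
go([.53,.02,.12],-6.2,n=30,step=27)
"
```

```text
t 9.07 p [0.52   0.2385 0.1245] phi -57.82 z [ 0.0231  0.0018 -0.9997] F [ 1.   0.7 -1.9] w 0.0297 q [ 0.3   0.13  1.75 -0.01  1.24  1.31]
N 9 total shift [-108.   190.2    4.3] rot [  1.1  -0.8 -51.6]
[-12.0, 21.1, 0.5, 0.1, -0.1, -5.7]
[-14.1, 19.8, 0.5, 0.1, -0.1, -5.7]
[-16.0, 18.3, 0.4, 0.1, -0.1, -5.7]
[-17.7, 16.6, 0.4, 0.1, -0.1, -5.7]
[-19.3, 14.8, 0.4, 0.1, -0.1, -5.7]
[-20.7, 12.8, 0.4, 0.1, -0.1, -5.7]
[-21.8, 10.7, 0.4, 0.1, -0.1, -5.7]
[-22.8, 8.4, 0.5, 0.1, -0.1, -5.7]
[-23.5, 6.1, 0.5, 0.1, -0.1, -5.7]
```

Emit:
play_rows --plan '[[[-12,21,0,0.1,0,-6,20],[-14,20,0,0.1,0,-6,20],[-16,18,0,0.1,0,-6,20],[-18,17,0,0.1,0,-6,20],[-20,15,0,0.1,0,-6,20]]]'

```text
time_s: 9.48
tool_pos: [0.5274, 0.1104, 0.1305]
eef_rot: [2.663, 1.659, 0.035]
contact_force: [-0.1, 0.4, -1.7]
width: 0.0295
```

```bash
python3 -c "
from h import *
go([.53,.02,.12],-6.2,n=30,step=27)
"
```

```text
t 9.48 p [0.5274 0.1104 0.1305] phi -26.16 z [ 0.0213  0.0084 -0.9997] F [-0.1  0.4 -1.7] w 0.0295 q [0.05 0.04 1.83 0.01 1.25 0.51]
N 4 total shift [-80.1  42.    9.8] rot [  1.   -0.8 -19.9]
[-20.0, 10.5, 2.5, 0.3, -0.2, -5.0]
[-20.9, 8.7, 2.5, 0.3, -0.2, -5.0]
[-21.5, 6.9, 2.5, 0.3, -0.2, -5.0]
[-22.0, 5.0, 2.6, 0.3, -0.2, -5.0]
```

Emit:
play_rows --plan '[[[-19,10,0,0.5,-0.3,-5,20],[-20,9,0,0.3,-0.3,-5,20],[-20,7,0,0.3,-0.2,-5,20],[-18,4,0,0,0,-4,20],[0,0,0,0,0,0,20]]]'

```text
time_s: 9.9
tool_pos: [0.5306, 0.0186, 0.1354]
eef_rot: [2.335, 2.1, -0.001]
contact_force: [-0.2, 0.3, -2.4]
width: 0.0299
```

Emit:
play_rows --plan '[[[0,0,0,0,0,0,20],[0,0,0,0,0,0,20]]]'

```text
time_s: 10.07
tool_pos: [0.5304, 0.018, 0.1367]
eef_rot: [2.339, 2.095, 0.001]
contact_force: [-0.9, 0.8, -2.8]
width: 0.0295
```

```bash
python3 -c "
from h import *
go([.53,.02,.12],-6.2,n=30,step=27)
o=get_obs();print(repr(o['tool_pos']),repr(o['eef_rot']))
im=camera('wrist');cv2.imwrite('pics/w9.png',cv2.resize(im[:,:,::-1],(800,600),interpolation=cv2.INTER_CUBIC));cv2.imwrite('pics/w9r.png',im[:,:,::-1])
im=camera('top');cv2.imwrite('pics/t9.png',cv2.resize(im[130:250,205:365,::-1],None,fx=5,fy=5,interpolation=cv2.INTER_CUBIC))
"
```

```text
t 10.07 p [0.5304 0.018  0.1367] phi -6.31 z [ 1.2e-03 -5.0e-04 -1.0e+00] F [-0.9  0.8 -2.8] w 0.0295 q [-0.11  0.03  1.82 -0.    1.28 -0.  ]
N 1 total shift [ 2.  -0.7 16.7] rot [ 0.1  0.  -0.1]
[2.0, -0.7, 16.7, 0.1, 0.0, -0.1]
array([0.53041461, 0.0179572 , 0.13674925]) array([2.33949641e+00, 2.09499136e+00, 7.91986230e-04])
```

View pics/w9.png

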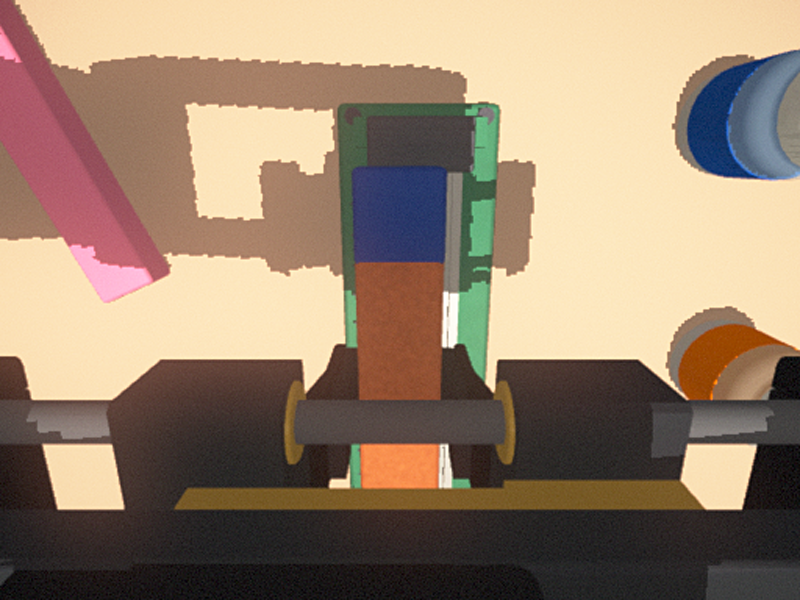

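View pics/t9.png

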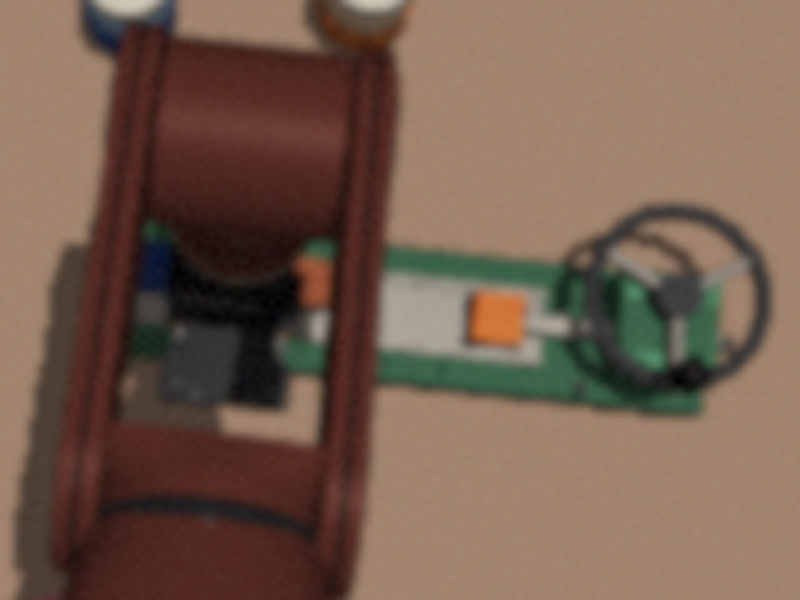

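```bash
python3 - <<'E'
from h import *
o=dict(tool_pos=np.array([0.53041461,0.0179572,0.13674925]),eef_rot=np.array([2.33949641,2.09499136,7.9e-4]))
f=lambda x,y,z:onz('wrist',(x/1.5625,y/1.5625),z,o)
for n,a in dict(baseL=(340,104,.03),baseR=(498,104,.03),baseLd=(348,340,.03),baseRd=(487,380,.03),stopL=(367,116,.062),stopR=(474,116,.062),stopR2=(474,171,.062),lipRinner=(462,172,.035),lipRin2=(458,292,.035),bed=(447,290,.03),barL=(353,168,.163),barR=(447,168,.163),barLd=(358,345,.163),barRd=(443,345,.163)).items(): print(n,f(*a).round(4))
E
python3 - <<'E'
import cv2
im=cv2.imread('pics/w9r.png');cv2.imwrite('pics/w9c.png',cv2.resize(im[55:205,200:340],None,fx=5.3,fy=4,interpolation=cv2.INTER_CUBIC))
E
```

```text
baseL [0.5072 0.1282 0.03  ]
baseR [0.6021 0.1178 0.03  ]
baseLd [ 0.4907 -0.0235  0.03  ]
baseRd [ 0.5848 -0.0645  0.03  ]
stopL [0.5242 0.1169 0.062 ]
stopR [0.5822 0.1105 0.062 ]
stopR2 [0.5803 0.0815 0.062 ]
lipRinner [0.5769 0.0806 0.035 ]
lipRin2 [0.5687 0.0041 0.035 ]
bed [0.5619 0.0048 0.03  ]
barL [0.5224 0.0915 0.163 ]
barR [0.5556 0.0878 0.163 ]
barLd [0.5151 0.0243 0.163 ]
barRd [0.5485 0.0206 0.163 ]
```

View pics/w9c.png

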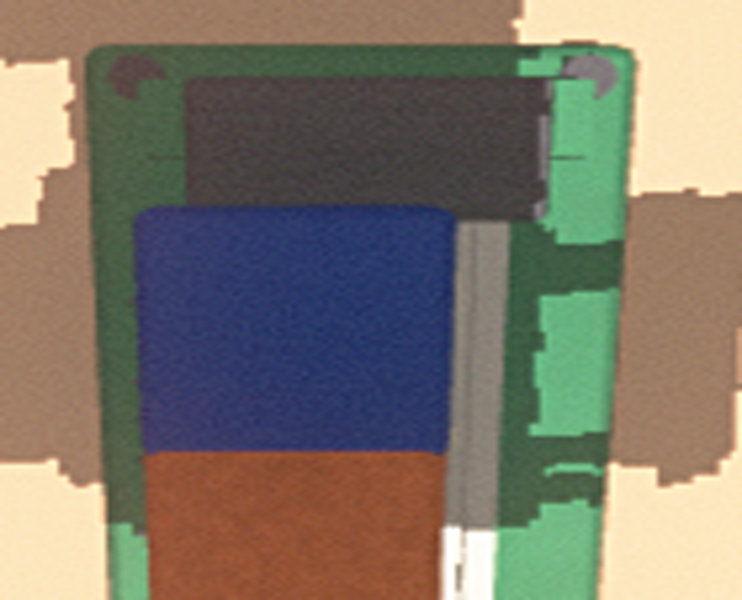

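The wrist picture shows the stop at (367..474,116), and the gauge edges and lip line agree with each other. From these the stop face is at about (0.550, 0.084) with a yaw of about 6.2°, and the jaw sits at about 0.046.

```bash
python3 -c "
from h import *
go([.5393,-.0139,.06],-6.2,n=30,step=25)
"
```

```text
t 10.17 p [0.5304 0.0186 0.1366] phi -6.24 z [ 1.1e-03 -3.0e-04 -1.0e+00] F [ 0.4 -0.1 -2.5] w 0.0296 q [-0.11  0.03  1.82 -0.    1.28 -0.  ]
N 4 total shift [-31.4  12.2  76.6] rot [ 0.1  0.  -0. ]
[-7.8, 3.1, 19.1, 0.0, 0.0, -0.0]
[-7.8, 3.1, 19.1, 0.0, 0.0, -0.0]
[-7.8, 3.1, 19.1, 0.0, 0.0, -0.0]
[-7.8, 3.1, 19.1, 0.0, 0.0, -0.0]
```

Emit:
play_rows --plan '[[[-8,3,18,0,0,0,20],[-8,3,18,0,0,0,20],[-8,3,18,0,0,0,20],[-7,3,15,0,0,0,20],[0,0,0,0,0,0,20]]]'

```text
time_s: 10.58
tool_pos: [0.5413, -0.0088, 0.0681]
eef_rot: [2.331, 2.1, 0.008]
contact_force: [-0.9, -0.5, -2.6]
width: 0.0295
```

Emit:
play_rows --plan '[[[0,0,0,0,0,0,20]]]'

```text
time_s: 10.67
tool_pos: [0.5408, -0.0079, 0.0677]
eef_rot: [2.333, 2.101, 0.007]
contact_force: [0.1, 0.7, -1.5]
width: 0.0297
```

```bash
python3 -c "
from h import *
go([.5393,-.0139,.012],-6.2,n=30,step=12)
o=get_obs();print(repr(o['tool_pos']),repr(o['eef_rot']))
im=camera('wrist');cv2.imwrite('pics/w10.png',cv2.resize(im[:,:,::-1],(800,600),interpolation=cv2.INTER_CUBIC))
"
```

```text
t 10.67 p [ 0.5408 -0.0079  0.0677] phi -5.98 z [ 0.005   0.0013 -1.    ] F [ 0.1  0.7 -1.5] w 0.0297 q [-0.16  0.13  1.86  0.    1.15 -0.06]
N 5 total shift [-6.2 -1.1 55.7] rot [ 0.3 -0.1  0.2]
[-1.2, -0.2, 11.1, 0.1, -0.0, 0.0]
[-1.2, -0.2, 11.1, 0.1, -0.0, 0.0]
[-1.2, -0.2, 11.1, 0.1, -0.0, 0.0]
[-1.2, -0.2, 11.1, 0.1, -0.0, 0.0]
[-1.2, -0.2, 11.1, 0.1, -0.0, 0.0]
array([ 0.54079479, -0.00791307,  0.06769746]) array([2.33253222, 2.10093377, 0.00728207])
```

View pics/w10.png

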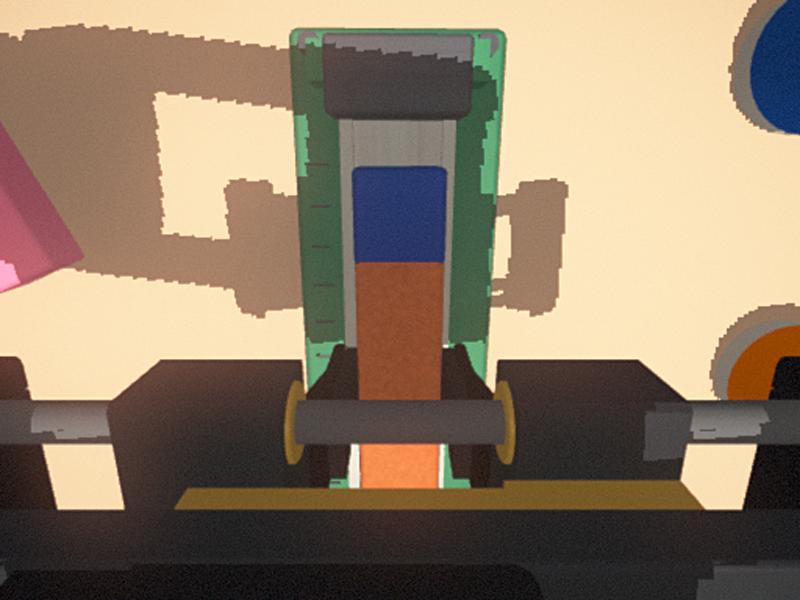

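Emit:
play_rows --plan '[[[-2,-0.5,12,0.2,0,0.1,20],[-2,-0.5,12,0.1,0,0.1,20],[-1,0,12,0,0,0,20],[-1,0,8,0,0,0,20],[0,0,0,0,0,0,20]]]'

```text
time_s: 11.13
tool_pos: [0.5412, -0.0121, 0.023]
eef_rot: [2.334, 2.1, 0.007]
contact_force: [-0.5, -0.9, -2.5]
width: 0.0299
```

```bash
python3 -c "
from h import *
go([.5393,-.0139,.007],-6.2,n=30,step=4)
"
```

```text
t 11.13 p [ 0.5412 -0.0121  0.023 ] phi -6.05 z [ 0.0047  0.0014 -1.    ] F [-0.5 -0.9 -2.5] w 0.0299 q [-0.17  0.2   1.88  0.    1.06 -0.07]
N 5 total shift [-2.  -1.8 16. ] rot [ 0.3 -0.1  0.2]
[-0.4, -0.4, 3.2, 0.1, -0.0, 0.0]
[-0.4, -0.4, 3.2, 0.1, -0.0, 0.0]
[-0.4, -0.4, 3.2, 0.1, -0.0, 0.0]
[-0.4, -0.4, 3.2, 0.1, -0.0, 0.0]
[-0.4, -0.3, 3.2, 0.1, -0.0, 0.0]
```

Emit:
play_rows --plan '[[[-1,-1,4,0.2,0,0.1,20],[-1,-1,4,0.2,0,0.1,20],[0,0,3,0,0,0,20],[0,0,0,0,0,0,20]]]'

```text
time_s: 11.47
tool_pos: [0.5383, -0.014, 0.0102]
eef_rot: [-2.336, -2.093, 0.002]
contact_force: [-0.2, -0.2, -1.8]
width: 0.0296
```

```bash
python3 -c "
from h import *
go([.5393,-.0139,.006],-6.2,n=30,step=3)
"
```

```text
t 11.47 p [ 0.5383 -0.014   0.0102] phi -6.29 z [-0.0044  0.0026 -1.    ] F [-0.2 -0.2 -1.8] w 0.0296 q [-0.17  0.22  1.88  0.    1.04 -0.07]
N 2 total shift [0.2 1.  4.2] rot [-0.3 -0.1 -0.1]
[0.1, 0.5, 2.1, -0.1, -0.1, -0.0]
[0.1, 0.5, 2.1, -0.1, -0.1, -0.0]
```

Emit:
play_rows --plan '[[[0,0.5,2,-0.2,0,0,20],[0,0.5,1.5,-0.1,0,0,20],[0,0,0,0,0,0,20]]]'

```text
time_s: 11.72
tool_pos: [0.5401, -0.0143, 0.0069]
eef_rot: [2.34, 2.096, 0.005]
contact_force: [0.5, -1.0, -1.0]
width: 0.0299
```

```bash
python3 -c "
from h import *
im=camera('side');cv2.imwrite('pics/s11.png',cv2.resize(im[170:290,230:390,::-1],None,fx=5,fy=5,interpolation=cv2.INTER_CUBIC))
go([.5393,-.0139,.006],-6.2,n=30,step=3)
"
```

```text
t 11.77 p [ 0.5401 -0.0143  0.007 ] phi -6.3 z [ 0.0026  0.0018 -1.    ] F [ 0.3  0.3 -3. ] w 0.0299 q [-0.17  0.22  1.89  0.    1.03 -0.07]
N 1 total shift [ 0.3 -0.8  1. ] rot [ 0.1 -0.1 -0.1]
[0.3, -0.8, 1.0, 0.1, -0.1, -0.1]
```

View pics/s11.png

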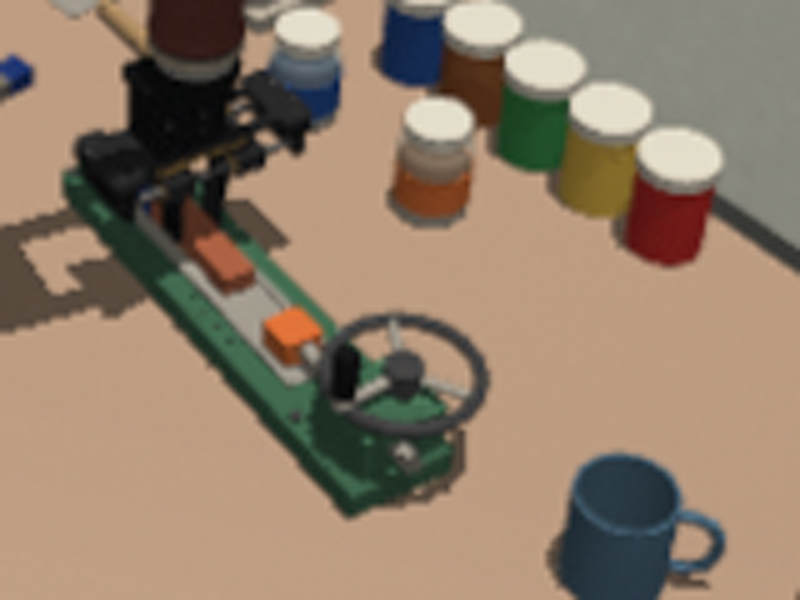

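Emit:
play_rows --plan '[[[0,-0.5,1,0.1,0,0,20],[0,0,0.7,0,0,0,20],[0,0,0,0,0,0,20]]]'

```text
time_s: 12.02
tool_pos: [0.5401, -0.0142, 0.0061]
eef_rot: [-2.34, -2.096, -0.004]
contact_force: [0.3, -0.6, -2.1]
width: 0.0297
```

Emit:
play_rows --plan '[[[0,0,1.5,0.1,0,0,20],[0,0,1,0,0,0,20],[0,0,0,0,0,0,20]]]'

```text
time_s: 12.27
tool_pos: [0.5408, -0.0143, 0.0063]
eef_rot: [-2.339, -2.096, -0.002]
contact_force: [0.8, -0.7, -2.4]
width: 0.0296
```

```bash
python3 -c "
from h import *
go([.5393,-.0139,.004],-6.2,n=30,step=3)
"
```

```text
t 12.27 p [ 0.5408 -0.0143  0.0063] phi -6.28 z [ 5.0e-04  1.7e-03 -1.0e+00] F [ 0.8 -0.7 -2.4] w 0.0296 q [-0.17  0.22  1.88  0.    1.03 -0.07]
N 1 total shift [ 0.2 -1.5  2.3] rot [ 0.  -0.1 -0.1]
[0.2, -1.5, 2.3, 0.0, -0.1, -0.1]
```

Emit:
play_rows --plan '[[[0,-1,2.5,0,0,0,20],[0,-0.5,2,0,0,0,20],[0,0,1,0,0,0,20]]]'

```text
time_s: 12.52
tool_pos: [0.5416, -0.0144, 0.0059]
eef_rot: [2.338, 2.096, 0.005]
contact_force: [-0.5, -0.5, -0.9]
width: 0.0294
```

```bash
python3 -c "
from h import *
im=camera('wrist')
go([.5393,-.0139,.004],-6.2,n=30,step=3)
"
```

```text
t 12.57 p [ 0.5417 -0.0144  0.0059] phi -6.25 z [ 0.0039  0.001  -1.    ] F [-4.   0.7  9.2] w 0.0297 q [-0.17  0.22  1.89  0.    1.03 -0.07]
N 2 total shift [ 0.3 -2.5  1.9] rot [ 0.2 -0.1 -0.1]
[0.1, -1.2, 0.9, 0.1, -0.0, -0.0]
[0.1, -1.2, 0.9, 0.1, -0.0, -0.0]
```

The bar is on the bed (Fz about +9 N), so I'm releasing it.

Emit:
play_rows --plan '[[[0,0,0,0,0,0,46],[0,0,0,0,0,0,46],[0,0,0,0,0,0,46],[0,0,0,0,0,0,46],[0,0,0,0,0,0,46]]]'

```text
time_s: 12.98
tool_pos: [0.5432, -0.0147, 0.0062]
eef_rot: [2.336, 2.094, 0.009]
contact_force: [1.1, -0.7, 0.2]
width: 0.0447
```

Emit:
play_rows --plan '[[[0,0,0,0,0,0,46],[0,0,-5,0,0,0,46],[0,0,-10,0,0,0,46],[0,0,-20,0,0,0,46],[0,0,-25,0,0,0,46]]]'

```text
time_s: 13.4
tool_pos: [0.5374, -0.0139, 0.0628]
eef_rot: [-2.336, -2.093, 0.003]
contact_force: [-0.1, -0.1, -0.5]
width: 0.0459
```

```bash
python3 -c "
from h import *
im=camera('wrist');cv2.imwrite('pics/w12.png',cv2.resize(im[:,:,::-1],(800,600),interpolation=cv2.INTER_CUBIC))
go([.52,-.12,.2],-6.2,n=30,step=3)
"
```

```text
t 13.45 p [ 0.5414 -0.0145  0.069 ] phi -6.26 z [ 0.0032  0.0012 -1.    ] F [ 3.6 -0.4  4. ] w 0.0462 q [-0.17  0.13  1.85  0.    1.15 -0.07]
N 57 total shift [-107.    -9.4 -131.2] rot [ 0.2 -0.1 -0.1]
[-1.9, -0.2, -2.3, 0.0, -0.0, -0.0]
[-1.9, -0.2, -2.3, 0.0, -0.0, -0.0]
[-1.9, -0.2, -2.3, 0.0, -0.0, -0.0]
[-1.9, -0.2, -2.3, 0.0, -0.0, -0.0]
[-1.9, -0.2, -2.3, 0.0, -0.0, -0.0]
[-1.9, -0.2, -2.3, 0.0, -0.0, -0.0]
[-1.9, -0.2, -2.3, 0.0, -0.0, -0.0]
[-1.9, -0.2, -2.3, 0.0, -0.0, -0.0]
[-1.9, -0.2, -2.3, 0.0, -0.0, -0.0]
[-1.9, -0.2, -2.3, 0.0, -0.0, -0.0]
[-1.9, -0.2, -2.3, 0.0, -0.0, -0.0]
[-1.9, -0.2, -2.3, 0.0, -0.0, -0.0]
[-1.9, -0.2, -2.3, 0.0, -0.0, -0.0]
[-1.9, -0.2, -2.3, 0.0, -0.0, -0.0]
[-1.9, -0.2, -2.3, 0.0, -0.0, -0.0]
[-1.9, -0.2, -2.3, 0.0, -0.0, -0.0]
[-1.9, -0.2, -2.3, 0.0, -0.0, -0.0]
[-1.9, -0.2, -2.3, 0.0, -0.0, -0.0]
[-1.9, -0.2, -2.3, 0.0, -0.0, -0.0]
[-1.9, -0.2, -2.3, 0.0, -0.0, -0.0]
[-1.9, -0.2, -2.3, 0.0, -0.0, -0.0]
[-1.9, -0.2, -2.3, 0.0, -0.0, -0.0]
[-1.9, -0.2, -2.3, 0.0, -0.0, -0.0]
[-1.9, -0.2, -2.3, 0.0, -0.0, -0.0]
[-1.9, -0.2, -2.3, 0.0, -0.0, -0.0]
[-1.9, -0.2, -2.3, 0.0, -0.0, -0.0]
[-1.9, -0.2, -2.3, 0.0, -0.0, -0.0]
[-1.9, -0.2, -2.3, 0.0, -0.0, -0.0]
[-1.9, -0.2, -2.3, 0.0, -0.0, -0.0]
[-1.9, -0.2, -2.3, 0.0, -0.0, -0.0]
```

View pics/w12.png

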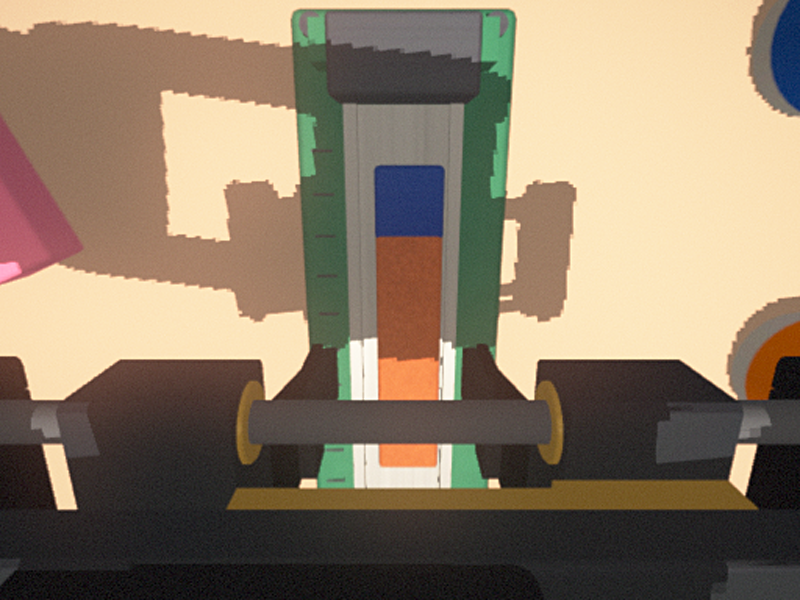

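The bar lies straight in the bed, blue end towards the stop with a gap (bar at 375–444, bed at 357–449). Next I'll find the wheel from above.

Emit:
play_rows --plan '[[[0,0,-36,0,0,0,20],[-10,0,-38,0,0,0,10],[-30,0,-25,0,0,0,0],[-40,0,0,0,0,0,0],[-40,0,0,0,0,0,0]]]'

```text
time_s: 13.87
tool_pos: [0.5303, -0.1309, 0.1795]
eef_rot: [2.322, 2.105, 0.014]
contact_force: [1.5, -0.3, -0.4]
width: 0.0204
```

Emit:
play_rows --plan '[[[-40,0,0,0,0,0,0],[-40,0,0,0,0,0,0],[-40,0,0,0,0,0,0],[-40,0,0,0,0,0,0],[-20,0,0,0,0,0,0]]]'

```text
time_s: 14.28
tool_pos: [0.5132, -0.3217, 0.1895]
eef_rot: [2.31, 2.096, 0.019]
contact_force: [-0.3, -0.0, 1.0]
width: 0.0007
```

```bash
python3 -c "
from h import *
go([.52,-.36,.2],-6.2,n=10,step=30)
"
```

```text
t 14.28 p [ 0.5132 -0.3217  0.1895] phi -5.56 z [ 0.0239 -0.0084 -0.9997] F [-0.3 -0.   1. ] w 0.0007 q [-0.7   0.15  1.6   0.01  1.37 -0.6 ]
N 2 total shift [-37.5  10.7 -10. ] rot [1.4 0.3 0.6]
[-18.8, 5.4, -5.0, 0.7, 0.2, 0.3]
[-18.7, 5.4, -5.1, 0.7, 0.2, 0.3]
```

Emit:
play_rows --plan '[[[-18,5,-5,0.7,0.2,0.3,0],[-15,5,-5,0.7,0.2,0.3,0],[0,0,0,0,0,0,0],[0,0,0,0,0,0,0]]]'

```text
time_s: 14.62
tool_pos: [0.5172, -0.3641, 0.2033]
eef_rot: [2.345, 2.087, -0.0]
contact_force: [0.3, -0.1, 0.2]
width: 0.0004
```

```bash
python3 -c "
from h import *
o=get_obs()
im=camera('wrist');cv2.imwrite('pics/w13.png',cv2.resize(im[:,:,::-1],(800,600),interpolation=cv2.INTER_CUBIC))
for q,z in [('wheel_axis',.09),('knob_top',.146),('jaw_face',.03)]: print(q,[(round(d['score'],2),np.round(d['xy']),onz('wrist',d['xy'],z,o).round(4)) for d in pinpoint(q,'wrist')][:2])
import pickle;pickle.dump(o,open('o13.pkl','wb'))
go([.52,-.36,.2],-6.2,n=10,step=30)
"
```

```text
wheel_axis [(0.73, array([260.,  95.]), array([ 0.5318, -0.2836,  0.09  ]))]
knob_top [(0.74, array([190., 100.]), array([ 0.4734, -0.2817,  0.146 ]))]
jaw_face []
t 14.82 p [ 0.5173 -0.3622  0.2028] phi -6.54 z [ 8.0e-04 -1.4e-03 -1.0e+00] F [-0.1  0.4  0.4] w 0.0006 q [-0.74  0.22  1.49 -0.    1.43 -0.62]
N 1 total shift [2.5 2.4 2.8] rot [ 0.1  0.1 -0.3]
[2.5, 2.4, 2.8, 0.1, 0.1, -0.3]
```

View pics/w13.png

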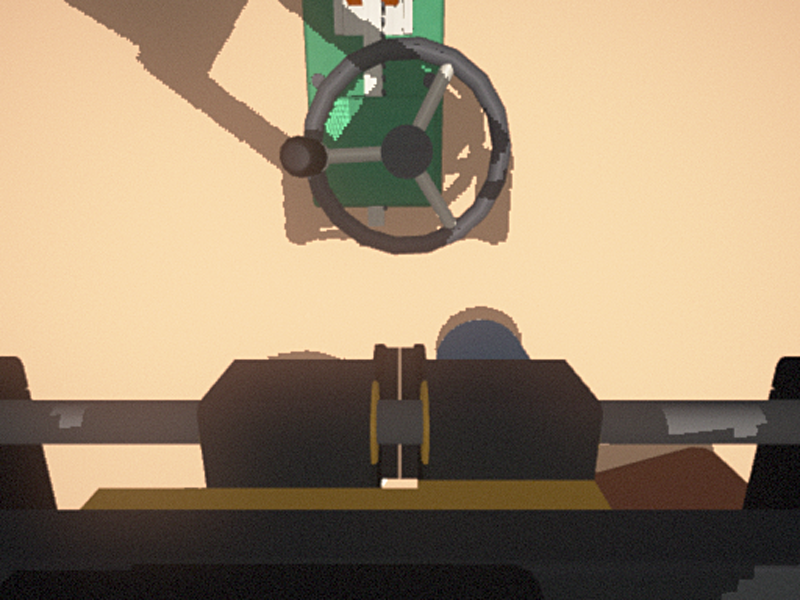

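```bash
python3 -c "
from h import *
import pickle;o=pickle.load(open('o13.pkl','rb'))
f=lambda x,y,z:onz('wrist',(x/1.5625,y/1.5625),z,o)
h=f(406,152,.1);k=f(301,157,.146);print(h,k,np.linalg.norm((k-h)[:2]))
r=[f(x,y,.094) for x,y in ((305,148),(510,145),(406,37),(402,254))];print(np.round(r,4))
print((r[0]+r[1])/2,(r[2]+r[3])/2)
print(onz('top',(340.4,189.4),.1),onz('top',(343,204.6),.146))
"
```

```text
[ 0.53115092 -0.28603931  0.1       ] [ 0.47564246 -0.28258698  0.146     ] 0.055615722084933435
[[ 0.4689 -0.2763  0.094 ]
 [ 0.5961 -0.2894  0.094 ]
 [ 0.5385 -0.2217  0.094 ]
 [ 0.5214 -0.3501  0.094 ]]
[ 0.53251199 -0.28282522  0.094     ] [ 0.52992552 -0.28588913  0.094     ]
[ 0.52822482 -0.28372895  0.1       ] [ 0.4706272  -0.27744624  0.146     ]
```

```bash
cat >> h.py <<'E'
C=np.array([.5312,-.2848]);RAD=.058
E
python3 -c "
from h import *
go([.4735,-.2815,.15],-6.2,n=10,step=25)
"
```

```text
t 14.82 p [ 0.5173 -0.3622  0.2028] phi -6.54 z [ 8.0e-04 -1.4e-03 -1.0e+00] F [-0.1  0.4  0.4] w 0.0006 q [-0.74  0.22  1.49 -0.    1.43 -0.62]
N 5 total shift [ 75.3 -52.8  52.6] rot [ 0.1  0.1 -0.3]
[15.1, -10.6, 10.5, 0.0, 0.0, -0.1]
[15.1, -10.5, 10.5, 0.0, 0.0, -0.1]
[15.1, -10.5, 10.5, 0.0, 0.0, -0.1]
[15.1, -10.5, 10.5, 0.0, 0.0, -0.1]
[15.1, -10.5, 10.5, 0.0, 0.0, -0.1]
```

Emit:
play_rows --plan '[[[15,-11,10,0,0,0,50],[15,-11,10,0,0,0,50],[15,-11,10,0,0,0,50],[15,-10,10,0,0,0,50],[14,-9,10,0,0,0,50]]]'

```text
time_s: 15.23
tool_pos: [0.4746, -0.2781, 0.1528]
eef_rot: [2.335, 2.091, 0.002]
contact_force: [0.6, -0.1, -0.1]
width: 0.026
```

Emit:
play_rows --plan '[[[0,0,0,0,0,0,50],[0,0,0,0,0,0,50],[0,0,0,0,0,0,50],[0,0,0,0,0,0,50]]]'

```text
time_s: 15.57
tool_pos: [0.4731, -0.2722, 0.1512]
eef_rot: [2.331, 2.101, 0.002]
contact_force: [0.2, -1.1, 0.4]
width: 0.0481
```

```bash
python3 -c "
from h import *
go([.4735,-.2815,.086],-6.2,n=10,step=15)
im=camera('wrist');cv2.imwrite('pics/w14.png',cv2.resize(im[:,:,::-1],(800,600),interpolation=cv2.INTER_CUBIC))
"
```

```text
t 15.57 p [ 0.4731 -0.2722  0.1512] phi -5.94 z [ 0.0031 -0.0019 -1.    ] F [ 0.2 -1.1  0.4] w 0.0481 q [-0.67  0.05  1.77  0.    1.31 -0.56]
N 5 total shift [-9.1  1.2 65.3] rot [0.2 0.1 0.3]
[-1.8, 0.2, 13.1, 0.0, 0.0, 0.1]
[-1.8, 0.2, 13.1, 0.0, 0.0, 0.1]
[-1.8, 0.3, 13.0, 0.0, 0.0, 0.1]
[-1.8, 0.3, 13.0, 0.0, 0.0, 0.1]
[-1.8, 0.3, 13.0, 0.0, 0.0, 0.1]
```

View pics/w14.png

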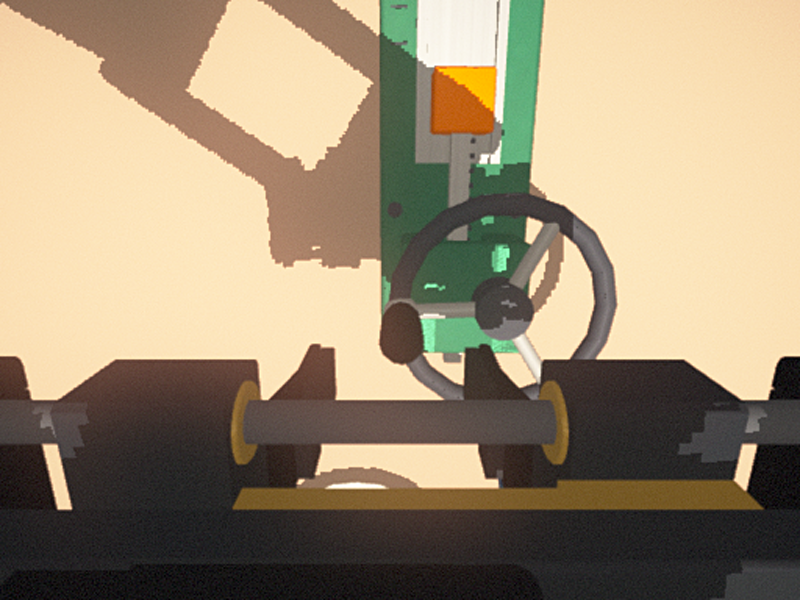

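```bash
python3 -c "
from h import *
p=onz('wrist',(464/1.5625,67/1.5625),.058);print(p, ((np.array([.5499,.0839])-p[:2])@[.108,.994]))
print(onz('wrist',(401/1.5625,332/1.5625),.146))
"
```

```text
[ 0.52351042 -0.15190255  0.058     ] 0.23723780824655608
[ 0.47433996 -0.27434489  0.146     ]
```

Emit:
play_rows --plan '[[[-4,0,8,0.1,0,0.1,50],[-4,0,10,0.1,0,0.1,50],[-2,0,10,0,0,0.1,50],[0,0,6,0,0,0,50],[0,0,0,0,0,0,50]]]'

```text
time_s: 16.03
tool_pos: [0.4737, -0.2867, 0.1152]
eef_rot: [2.339, 2.091, -0.002]
contact_force: [-0.5, 0.3, -0.4]
width: 0.0501
```

```bash
python3 -c "
from h import *
go([.4735,-.2815,.086],-6.2,n=10,step=15)
im=camera('side');cv2.imwrite('pics/s15.png',cv2.resize(im[170:290,230:390,::-1],None,fx=5,fy=5,interpolation=cv2.INTER_CUBIC))
"
```

```text
t 16.03 p [ 0.4737 -0.2867  0.1152] phi -6.4 z [ 0.002  -0.0042 -1.    ] F [-0.5  0.3 -0.4] w 0.0501 q [-0.69  0.11  1.79 -0.    1.24 -0.57]
N 2 total shift [ 5.3 -0.8 29.2] rot [ 0.1  0.2 -0.2]
[2.6, -0.4, 14.6, 0.1, 0.1, -0.1]
[2.6, -0.4, 14.6, 0.1, 0.1, -0.1]
```

View pics/s15.png

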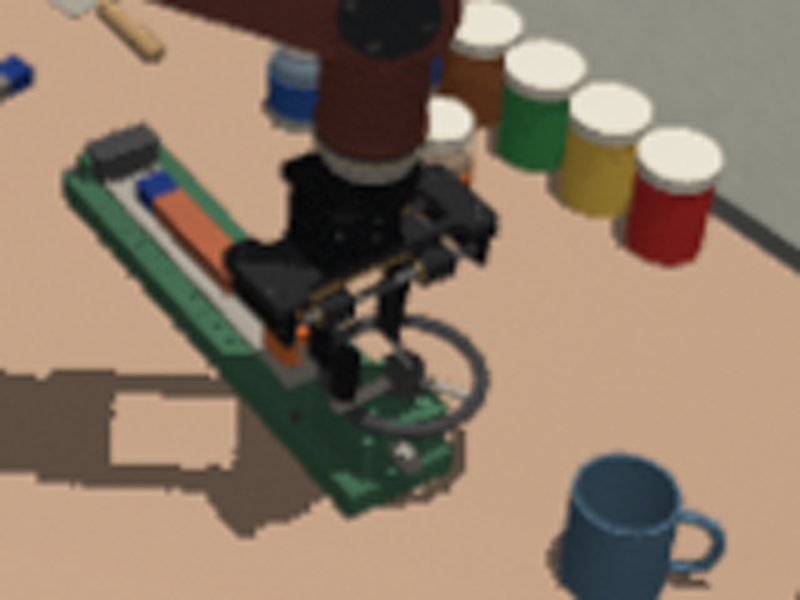

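Emit:
play_rows --plan '[[[3,-0.5,8,0.1,0.2,-0.1,50],[2,0,8,0,0,-0.1,50],[0,0,8,0,0,0,50],[0,0,3,0,0,0,50],[0,0,0,0,0,0,50]]]'

```text
time_s: 16.5
tool_pos: [0.4736, -0.2809, 0.0853]
eef_rot: [-2.338, -2.098, -0.0]
contact_force: [-0.8, -0.1, 0.4]
width: 0.05
```

```bash
python3 -c "
from h import *
go([.4735,-.282,.086],-6.2,n=10,step=15)
im=camera('wrist');cv2.imwrite('pics/w16.png',cv2.resize(im[:,:,::-1],(800,600),interpolation=cv2.INTER_CUBIC))
"
```

```text
t 16.5 p [ 0.4736 -0.2809  0.0853] phi -6.18 z [-0.e+00  4.e-04 -1.e+00] F [-0.8 -0.1  0.4] w 0.05 q [-0.68  0.14  1.82  0.    1.19 -0.57]
N 1 total shift [-1.1  0.1 -0.7] rot [-0. -0.  0.]
[-1.1, 0.1, -0.7, -0.0, -0.0, 0.0]
```

View pics/w16.png

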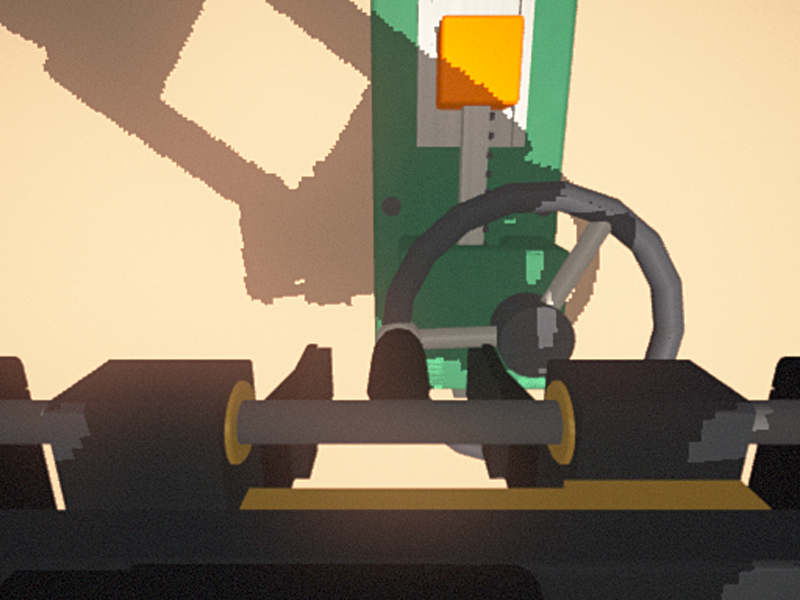

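The knob is at column 400 between the fingers (332 and 470), so I'm closing on it.

Emit:
play_rows --plan '[[[0,0,0,0,0,0,15],[0,0,0,0,0,0,15],[0,0,0,0,0,0,15],[0,0,0,0,0,0,15],[0,0,0,0,0,0,15]]]' --squeeze 12

```text
time_s: 16.97
tool_pos: [0.4745, -0.2815, 0.087]
eef_rot: [2.336, 2.097, 0.001]
contact_force: [0.2, -0.1, -0.6]
width: 0.0242
```

Emit:
play_rows --plan '[[[0,0,0,0,0,0,15],[0,0,0,0,0,0,15],[0,0,0,0,0,0,15]]]'

```text
time_s: 17.22
tool_pos: [0.4731, -0.2813, 0.087]
eef_rot: [-2.338, -2.099, 0.002]
contact_force: [-0.2, -0.0, -1.2]
width: 0.0211
```

```bash
cat >> h.py <<'E'
def circ(deg,n=5,z=.086,gain=1.0):
    o=get_obs();p=np.array(o["tool_pos"]);R=Rot.from_rotvec(o["eef_rot"]);v=p[:2]-C;a=np.arctan2(v[1],v[0])
    F=o["contact_force"];t=np.array([np.sin(a),-np.cos(a)]);u=v/np.linalg.norm(v)
    print("t",round(o["time_s"],2),"p",p.round(4),"ang",round(np.degrees(a),1),"rad",round(np.linalg.norm(v),4),"phi",round(phi(o),2),"z",R.as_matrix()[:,2].round(4),"F",np.round(F,1),"Ftan",round(float(F[:2]@t),1),"Frad",round(float(F[:2]@u),1),"w",round(o["width"],4))
    f=np.radians(-6.2);y=[np.cos(f),np.sin(f),0];zz=[0,0,-1.];x=np.cross(y,zz)
    w=np.degrees((R.inv()*Rot.from_matrix(np.c_[x,y,zz])).as_rotvec())
    q=p.copy()
    for i in range(n):
        a-=np.radians(deg);T=np.array([*(C+RAD*np.array([np.cos(a),np.sin(a)])),z])
        print([*(R.inv().apply((T-q)*1000)).round(1).tolist(),*(w/n).round(2).tolist()]);q=T
E
python3 -c "
from h import *
circ(10)"
```

```text
t 17.22 p [ 0.4731 -0.2813  0.087 ] ang 176.6 rad 0.0582 phi -6.17 z [-8.e-04 -6.e-04 -1.e+00] F [-0.2 -0.  -1.2] Ftan -0.0 Frad 0.2 w 0.0211
[10.1, 0.6, 1.0, -0.01, 0.01, 0.01]
[9.9, 2.1, -0.0, -0.01, 0.01, 0.01]
[9.4, 3.8, -0.0, -0.01, 0.01, 0.01]
[8.6, 5.4, -0.0, -0.01, 0.01, 0.01]
[7.5, 6.8, -0.0, -0.01, 0.01, 0.01]
```

Emit:
play_rows --plan '[[[10,0.6,0.5,0,0,0,15],[10,2,0,0,0,0,15],[9.5,4,0,0,0,0,15],[8.5,5.5,0,0,0,0,15]]]'

```text
time_s: 17.55
tool_pos: [0.4892, -0.2449, 0.0871]
eef_rot: [2.34, 2.094, -0.004]
contact_force: [0.5, -2.6, -1.0]
width: 0.0214
```

```bash
python3 -c "
from h import *
circ(10)
im=camera('top');cv2.imwrite('pics/t17.png',cv2.resize(im[130:250,205:365,::-1],None,fx=5,fy=5,interpolation=cv2.INTER_CUBIC))"
```

```text
t 17.55 p [ 0.4892 -0.2449  0.0871] ang 136.4 rad 0.0579 phi -6.35 z [-9.0e-04 -3.2e-03 -1.0e+00] F [ 0.5 -2.6 -1. ] Ftan -1.5 Frad -2.2 w 0.0214
[7.5, 6.7, 1.0, -0.01, 0.04, -0.03]
[6.2, 8.0, -0.0, -0.01, 0.04, -0.03]
[4.7, 8.9, -0.0, -0.01, 0.04, -0.03]
[3.1, 9.6, -0.0, -0.01, 0.04, -0.03]
[1.4, 10.0, -0.0, -0.01, 0.04, -0.03]
```

View pics/t17.png

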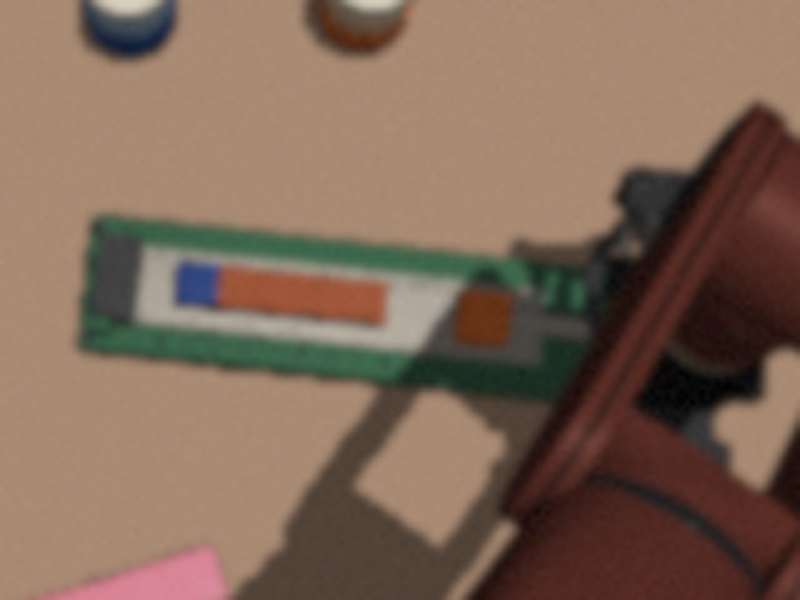

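Emit:
play_rows --plan '[[[7.5,7,0.5,0,0.1,0,15],[6,8,0,0,0,0,15],[5,9,0,0,0,0,15],[3,10,0,0,0,0,15],[1,10,0,0,0,0,15]]]'

```text
time_s: 18.02
tool_pos: [0.5419, -0.2282, 0.087]
eef_rot: [2.328, 2.092, -0.009]
contact_force: [-4.1, -9.4, -0.2]
width: 0.0212
```

```bash
python3 -c "
from h import *
circ(11)"
```

```text
t 18.02 p [ 0.5419 -0.2282  0.087 ] ang 79.3 rad 0.0576 phi -6.13 z [ 0.0036 -0.0125 -0.9999] F [-4.1 -9.4 -0.2] Ftan -2.3 Frad -10.0 w 0.0212
[-1.5, 11.0, 1.1, 0.06, 0.14, 0.01]
[-4.0, 10.4, 0.1, 0.06, 0.14, 0.01]
[-5.9, 9.4, 0.1, 0.06, 0.14, 0.01]
[-7.6, 8.1, 0.1, 0.06, 0.14, 0.01]
[-9.0, 6.5, 0.1, 0.06, 0.14, 0.01]
```

```bash
sed -i 's/C=np.array(\[.5312,-.2848\])/C=np.array([.5312,-.2865])/' h.py; python3 -c "
from h import *
circ(11)"
```

```text
t 18.02 p [ 0.5419 -0.2282  0.087 ] ang 79.6 rad 0.0593 phi -6.13 z [ 0.0036 -0.0125 -0.9999] F [-4.1 -9.4 -0.2] Ftan -2.3 Frad -10.0 w 0.0212
[-3.2, 10.9, 1.1, 0.06, 0.14, 0.01]
[-3.9, 10.4, 0.1, 0.06, 0.14, 0.01]
[-5.8, 9.5, 0.1, 0.06, 0.14, 0.01]
[-7.5, 8.2, 0.1, 0.06, 0.14, 0.01]
[-9.0, 6.6, 0.1, 0.06, 0.14, 0.01]
```

Emit:
play_rows --plan '[[[-3.5,11,0.5,0.1,0.3,0,15],[-4,10.5,0,0.1,0.2,0,15],[-6,9.5,0,0,0.1,0,15],[-7.5,8,0,0,0,0,15]]]'

```text
time_s: 18.35
tool_pos: [0.5799, -0.2537, 0.0869]
eef_rot: [-2.333, -2.103, 0.013]
contact_force: [-9.8, -4.5, 5.5]
width: 0.0212
```

```bash
python3 -c "
from h import *
circ(11)"
```

```text
t 18.35 p [ 0.5799 -0.2537  0.0869] ang 34.0 rad 0.0587 phi -5.94 z [-0.0067 -0.0051 -1.    ] F [-9.8 -4.5  5.5] Ftan -1.7 Frad -10.6 w 0.0212
[-9.6, 5.8, 0.9, -0.07, 0.07, 0.05]
[-10.2, 4.4, 0.0, -0.07, 0.07, 0.05]
[-10.9, 2.4, 0.0, -0.07, 0.07, 0.05]
[-11.1, 0.3, 0.1, -0.07, 0.07, 0.05]
[-11.0, -1.8, 0.1, -0.07, 0.07, 0.05]
```

Emit:
play_rows --plan '[[[-9.5,4,0.5,0,0.1,0,15],[-10,3,0,0,0,0,15],[-10.5,1.5,0,0,0,0,15],[-10.5,-0.5,0,0,0,0,15]]]'

```text
time_s: 18.68
tool_pos: [0.5882, -0.2936, 0.087]
eef_rot: [-2.328, -2.105, 0.006]
contact_force: [-0.8, 1.4, 1.2]
width: 0.0214
```

```bash
python3 -c "
from h import *
circ(11)
im=camera('top');cv2.imwrite('pics/t18.png',cv2.resize(im[130:250,205:365,::-1],None,fx=5,fy=5,interpolation=cv2.INTER_CUBIC))"
```

```text
t 18.68 p [ 0.5882 -0.2936  0.087 ] ang -7.1 rad 0.0575 phi -5.75 z [-5.1e-03 -5.0e-04 -1.0e+00] F [-0.8  1.4  1.2] Ftan -1.3 Frad -1.0 w 0.0214
[-11.0, -0.8, 1.0, -0.06, 0.01, 0.09]
[-10.6, -3.4, 0.0, -0.06, 0.01, 0.09]
[-9.7, -5.4, 0.0, -0.06, 0.01, 0.09]
[-8.5, -7.1, 0.0, -0.06, 0.01, 0.09]
[-7.0, -8.6, 0.1, -0.06, 0.01, 0.09]
```

View pics/t18.png

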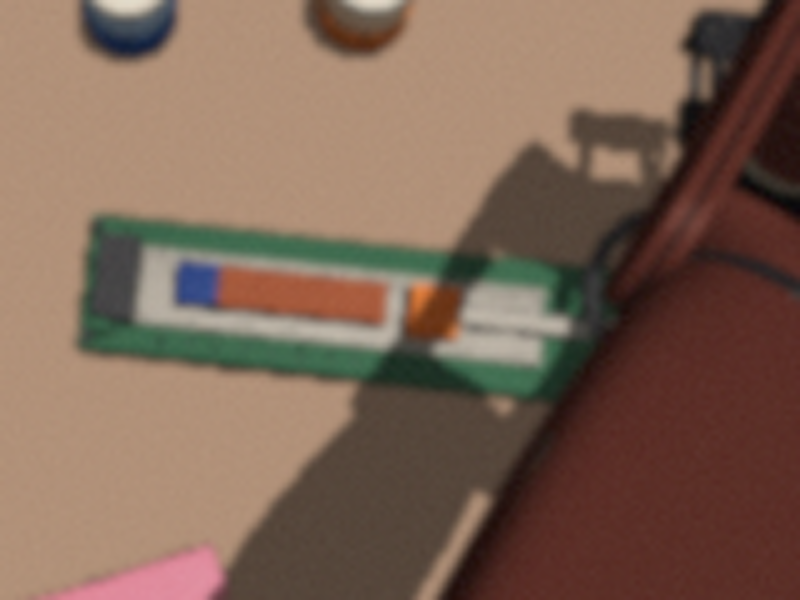

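Emit:
play_rows --plan '[[[-10.5,-1.5,0.5,0,0,0.3,15],[-10,-4,0,0,0,0.2,15],[-9.5,-6,0,0,0,0,15],[-8,-7,0,0,0,0,15]]]'

```text
time_s: 19.07
tool_pos: [0.565, -0.3322, 0.087]
eef_rot: [-2.338, -2.094, 0.004]
contact_force: [-1.2, 4.0, 4.0]
width: 0.0216
```

```bash
python3 -c "
from h import *
circ(10)"
```

```text
t 19.07 p [ 0.565  -0.3322  0.087 ] ang -53.5 rad 0.0568 phi -6.3 z [-4.e-03  5.e-04 -1.e+00] F [-1.2  4.   4. ] Ftan -1.4 Frad -3.9 w 0.0216
[-7.0, -7.2, 1.0, -0.05, -0.0, -0.02]
[-4.7, -8.9, 0.0, -0.05, -0.0, -0.02]
[-3.1, -9.6, 0.0, -0.05, -0.0, -0.02]
[-1.4, -10.0, 0.0, -0.05, -0.0, -0.02]
[0.4, -10.1, 0.0, -0.05, -0.0, -0.02]
```

Emit:
play_rows --plan '[[[-5.5,-7.5,0.5,0,0,0,15],[-4,-9,0,0,0,0,15],[-2.5,-9.5,0,0,0,0,15],[-1,-9.5,0,0,0,0,15]]]'

```text
time_s: 19.4
tool_pos: [0.5249, -0.3429, 0.087]
eef_rot: [-2.34, -2.092, 0.001]
contact_force: [2.3, 6.0, 2.8]
width: 0.0218
```

```bash
sed -i 's/C=np.array(\[.5312,-.2865\])/C=np.array([.5312,-.2855])/' h.py;python3 -c "
from h import *
circ(10)"
```

```text
t 19.4 p [ 0.5249 -0.3429  0.087 ] ang -96.2 rad 0.0578 phi -6.4 z [-0.002   0.0016 -1.    ] F [2.3 6.  2.8] Ftan -1.6 Frad -6.2 w 0.0218
[0.6, -10.1, 1.0, -0.02, -0.02, -0.04]
[2.6, -9.8, 0.0, -0.02, -0.02, -0.04]
[4.2, -9.2, 0.0, -0.02, -0.02, -0.04]
[5.8, -8.3, 0.0, -0.02, -0.02, -0.04]
[7.1, -7.2, 0.0, -0.02, -0.02, -0.04]
```

Emit:
play_rows --plan '[[[1.5,-9.5,0.5,0,0,0,15],[3,-9,0,0,0,0,15],[4.5,-8,0,0,0,0,15]]]'

```text
time_s: 19.65
tool_pos: [0.497, -0.3322, 0.087]
eef_rot: [2.343, 2.091, 0.0]
contact_force: [3.4, 0.9, -0.0]
width: 0.0214
```

```bash
python3 -c "
from h import *
circ(7)
im=camera('top');cv2.imwrite('pics/t19.png',cv2.resize(im[130:250,205:365,::-1],None,fx=5,fy=5,interpolation=cv2.INTER_CUBIC))"
```

```text
t 19.65 p [ 0.497  -0.3322  0.087 ] ang -126.3 rad 0.0579 phi -6.49 z [ 9.e-04 -8.e-04 -1.e+00] F [ 3.4  0.9 -0. ] Ftan -2.2 Frad -2.7 w 0.0214
[3.8, -6.0, 1.0, 0.01, 0.01, -0.06]
[4.6, -5.4, -0.0, 0.01, 0.01, -0.06]
[5.2, -4.8, -0.0, 0.01, 0.01, -0.06]
[5.7, -4.1, -0.0, 0.01, 0.01, -0.06]
[6.2, -3.4, -0.0, 0.01, 0.01, -0.06]
```

View pics/t19.png

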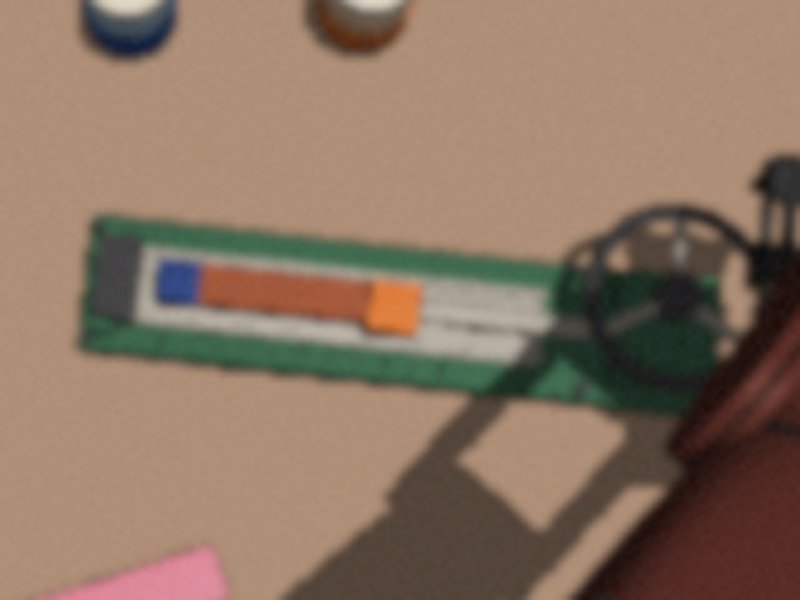

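The jaw is pushing the bar; the blue end is at column 157 and the stop at 138, so about 12 mm (50°) remain. I'll use smaller steps from here.

Emit:
play_rows --plan '[[[4.5,-6.5,0.5,0,0,0,15],[5.5,-6,0,0,0,0,15],[6,-5,0,0,0,0,15],[6,-4,0,0,0,0,15]]]'

```text
time_s: 20.03
tool_pos: [0.477, -0.3064, 0.087]
eef_rot: [2.341, 2.087, 0.004]
contact_force: [5.9, 1.0, -1.0]
width: 0.0215
```

```bash
python3 -c "
from h import *
circ(4)
im=camera('top');cv2.imwrite('pics/t20.png',cv2.resize(im[165:205,215:295,::-1],None,fx=10,fy=10,interpolation=cv2.INTER_CUBIC))"
```

```text
t 20.03 p [ 0.477  -0.3064  0.087 ] ang -158.9 rad 0.0581 phi -6.55 z [ 0.0055 -0.0021 -1.    ] F [ 5.9  1.  -1. ] Ftan -1.2 Frad -5.8 w 0.0215
[3.7, -1.6, 1.0, 0.07, 0.02, -0.07]
[3.8, -1.5, -0.0, 0.07, 0.02, -0.07]
[3.9, -1.2, -0.0, 0.07, 0.02, -0.07]
[3.9, -1.0, -0.0, 0.07, 0.02, -0.07]
[4.0, -0.7, -0.0, 0.07, 0.02, -0.07]
```

View pics/t20.png

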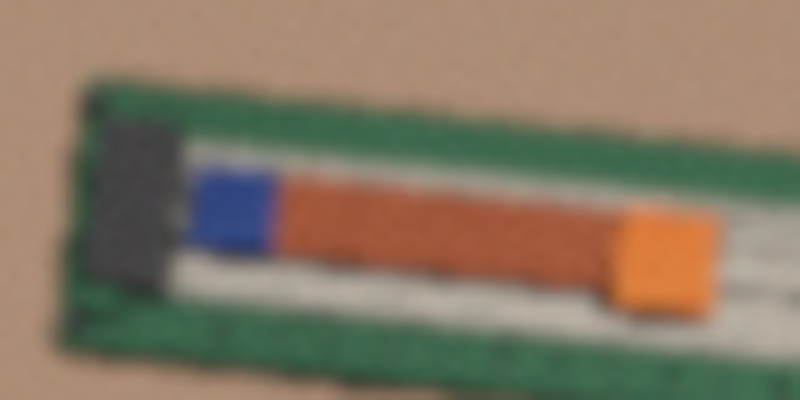

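Emit:
play_rows --plan '[[[4,-1,0.5,0.1,0,0,15],[4,-0.5,0,0.1,0,0,15]]]'

```text
time_s: 20.25
tool_pos: [0.4744, -0.2975, 0.087]
eef_rot: [2.342, 2.091, -0.005]
contact_force: [-1.4, -1.6, 1.0]
width: 0.0212
```

Emit:
play_rows --plan '[[[3,-0.5,0,0,0,0,15]]]'

```text
time_s: 20.33
tool_pos: [0.4736, -0.2944, 0.087]
eef_rot: [2.342, 2.091, -0.007]
contact_force: [1.3, -1.4, -0.1]
width: 0.0211
```

```bash
python3 -c "
from h import *
circ(3)
im=camera('top');cv2.imwrite('pics/t21.png',cv2.resize(im[165:205,215:295,::-1],None,fx=10,fy=10,interpolation=cv2.INTER_CUBIC))"
```

```text
t 20.33 p [ 0.4736 -0.2944  0.087 ] ang -171.3 rad 0.0582 phi -6.48 z [-0.002  -0.0045 -1.    ] F [ 1.3 -1.4 -0.1] Ftan -1.5 Frad -1.1 w 0.0211
[3.0, -0.5, 1.0, -0.02, 0.05, -0.06]
[3.0, -0.6, -0.0, -0.02, 0.05, -0.06]
[3.0, -0.4, -0.0, -0.02, 0.05, -0.06]
[3.0, -0.3, -0.0, -0.02, 0.05, -0.06]
[3.0, -0.1, -0.0, -0.02, 0.05, -0.06]
```

View pics/t21.png

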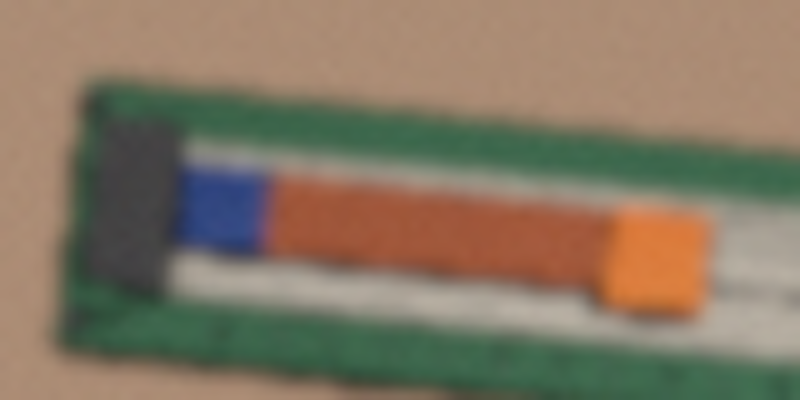

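Emit:
play_rows --plan '[[[3,-0.5,0,0,0,0,15]]]'

```text
time_s: 20.47
tool_pos: [0.4732, -0.291, 0.087]
eef_rot: [2.342, 2.091, -0.008]
contact_force: [0.8, -0.9, 2.7]
width: 0.021
```

Emit:
play_rows --plan '[[[2.5,-0.4,0,0,0,0,15]]]'

```text
time_s: 20.55
tool_pos: [0.473, -0.2884, 0.087]
eef_rot: [2.342, 2.091, -0.008]
contact_force: [0.3, -1.1, 1.4]
width: 0.0217
```

Emit:
play_rows --plan '[[[2.5,-0.3,0,0,0,0,15]]]'

```text
time_s: 20.63
tool_pos: [0.473, -0.2862, 0.087]
eef_rot: [2.341, 2.091, -0.009]
contact_force: [0.2, -8.7, 0.4]
width: 0.0209
```

Resistance jumped to about 9 N at the knob, so the bar is snug. I'm letting go of the knob.

Emit:
play_rows --plan '[[[0,0,0,0,0,0,45],[0,0,0,0,0,0,45],[0,0,0,0,0,0,45],[0,0,0,0,0,0,45],[0,0,0,0,0,0,45]]]'

```text
time_s: 21.05
tool_pos: [0.4717, -0.2836, 0.085]
eef_rot: [-2.341, -2.091, 0.009]
contact_force: [0.5, 0.9, -0.1]
width: 0.0426
```

```bash
python3 -c "
from h import *
circ(3)
im=camera('top');cv2.imwrite('pics/t22.png',cv2.resize(im[165:205,215:295,::-1],None,fx=10,fy=10,interpolation=cv2.INTER_CUBIC))
im=camera('wrist');cv2.imwrite('pics/w22.png',cv2.resize(im[:,:,::-1],(800,600),interpolation=cv2.INTER_CUBIC))"
```

```text
t 21.05 p [ 0.4717 -0.2836  0.085 ] ang 178.2 rad 0.0595 phi -6.46 z [-0.006  -0.0016 -1.    ] F [ 0.5  0.9 -0.1] Ftan 0.9 Frad -0.4 w 0.0426
[3.1, 1.3, -1.0, -0.07, 0.03, -0.05]
[3.0, -0.0, -0.0, -0.07, 0.03, -0.05]
[3.0, 0.2, -0.0, -0.07, 0.03, -0.05]
[3.0, 0.3, -0.0, -0.07, 0.03, -0.05]
[3.0, 0.5, -0.0, -0.07, 0.03, -0.05]
```

View pics/t22.png

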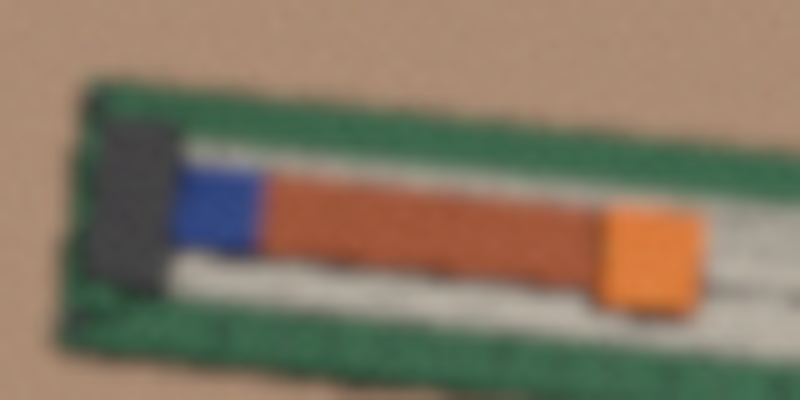

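View pics/w22.png

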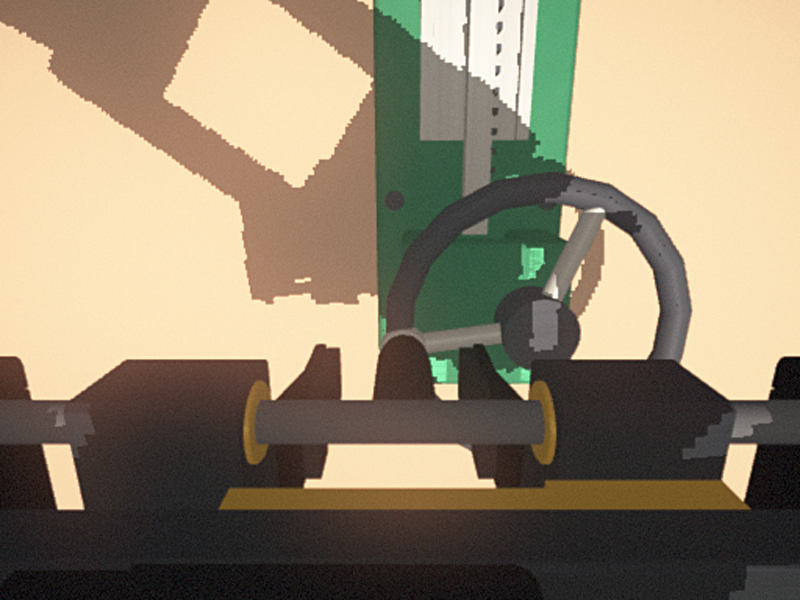

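Emit:
play_rows --plan '[[[0,0,-5,0,0,0,48],[0,0,-15,0,0,0,50],[0,0,-30,0,0,0,50],[0,0,-35,0,0,0,50],[0,0,-30,0,0,0,50]]]'

```text
time_s: 21.57
tool_pos: [0.4672, -0.2793, 0.1952]
eef_rot: [-2.327, -2.078, 0.013]
contact_force: [0.6, -0.8, 0.6]
width: 0.0502
```

```bash
python3 -c "
from h import *
go([.53,-.04,.2],-6.2,n=10,step=38)"
```

```text
t 21.57 p [ 0.4672 -0.2793  0.1952] phi -6.47 z [-0.0207  0.0106 -0.9997] F [ 0.6 -0.8  0.6] w 0.0502 q [-0.68  0.04  1.7  -0.    1.42 -0.57]
N 7 total shift [244.9  35.4  -3.6] rot [-1.2 -0.5 -0.3]
[35.0, 5.1, -0.5, -0.2, -0.1, -0.0]
[35.0, 5.1, -0.5, -0.2, -0.1, -0.0]
[35.0, 5.1, -0.6, -0.2, -0.1, -0.0]
[35.0, 5.1, -0.6, -0.2, -0.1, -0.0]
[35.0, 5.2, -0.6, -0.2, -0.1, -0.0]
[35.0, 5.2, -0.6, -0.2, -0.1, -0.0]
[35.0, 5.2, -0.7, -0.2, -0.1, -0.0]
```

Emit:
play_rows --plan '[[[32,5,-3,-0.3,-0.1,0,50],[35,5,-3,-0.3,-0.1,0,50],[35,5,-2,-0.2,-0.1,0,50],[35,5,0,-0.2,0,0,50],[35,5,0,0,0,0,50]]]'

```text
time_s: 21.98
tool_pos: [0.5172, -0.1162, 0.2171]
eef_rot: [2.344, 2.067, 0.006]
contact_force: [0.6, -0.1, 0.3]
width: 0.05
```

Emit:
play_rows --plan '[[[30,5,0,0,0,0,50],[20,3,0,0,0,0,50],[0,0,0,0,0,0,50],[0,0,0,0,0,0,50]]]'

```text
time_s: 22.32
tool_pos: [0.5332, -0.0582, 0.2198]
eef_rot: [2.335, 2.075, 0.013]
contact_force: [-0.3, -0.1, 0.8]
width: 0.0496
```

```bash
python3 -c "
from h import *
go([.53,-.04,.2],-6.2,n=1,step=38)
im=camera('wrist');cv2.imwrite('pics/w23.png',cv2.resize(im[:,:,::-1],(800,600),interpolation=cv2.INTER_CUBIC))
cv2.imwrite('pics/w23c.png',cv2.resize(im[40:190,190:340,::-1],None,fx=4,fy=4,interpolation=cv2.INTER_CUBIC))"
```

```text
t 22.32 p [ 0.5332 -0.0582  0.2198] phi -6.74 z [ 0.018  -0.008  -0.9998] F [-0.3 -0.1  0.8] w 0.0496 q [-0.25 -0.03  1.73 -0.    1.42 -0.14]
N 1 total shift [17.8 -5.7 19.6] rot [ 1.1  0.3 -0.5]
[17.8, -5.7, 19.6, 1.1, 0.3, -0.5]
```

View pics/w23.png

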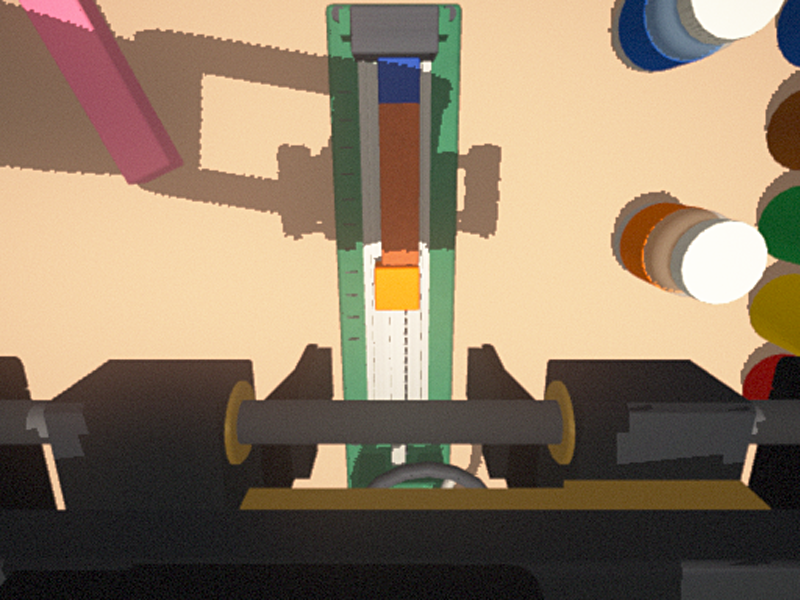

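View pics/w23c.png

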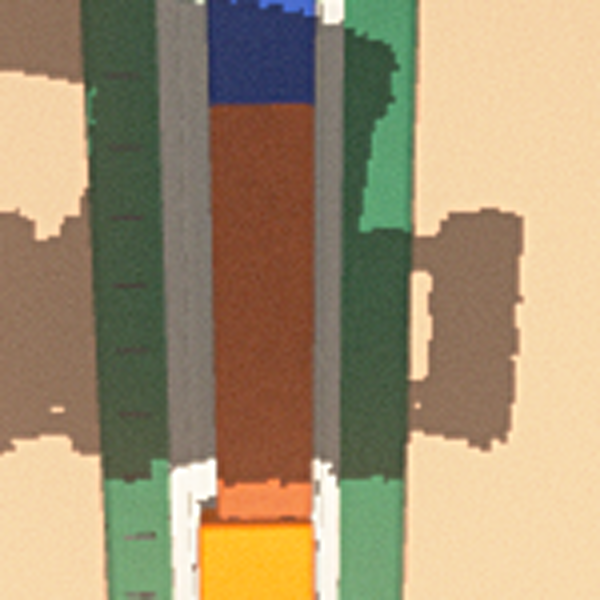

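```bash
python3 -c "
from h import *
o=get_obs();print(o['tool_pos'],o['joint_velocities'].round(3))
f=lambda x,y,z:onz('wrist',(x/1.5625,y/1.5625),z,o)
s=f(395,57,.062);j=f(397,267,.058);g=f(399,59,.052);d=np.array([.108,.994])
print(s,j,g,'jaw-stop',(s-j)[:2]@d)
for p in [(378,180),(420,180),(378,250),(419,250)]:
  q=f(*p,.052);print(q[:2],(q[:2]-[.5499,.0839])@[.994,-.108])
"
```

```text
[ 0.5332017  -0.05838428  0.21985633] [-0.031  0.003  0.003 -0.006 -0.002 -0.005]
[0.55045626 0.08203321 0.062     ] [ 0.53419672 -0.06549131  0.058     ] [0.55342974 0.08222532 0.052     ] jaw-stop 0.1483954011808361
[0.52789808 0.00163818] -0.012985635776124278
[ 0.55939646 -0.00213141] 0.01873087376552676
[ 0.5209188 -0.0514498] -0.01418953143066735
[ 0.55295515 -0.05537181] 0.01807817460310556
```

```bash
python3 -c "
from bench import *
print(job_done())"
```

```text
the job is handed in; nothing more can be done
None
```

The terracotta bar is in the gauge with its blue end against the stop and the jaw closed up to it, and I have handed the job in. I used about 22 s of the 70 s.

**What I did:**
- I picked the smaller terracotta bar from between the cream and grey ones and laid it in the bed with its glazed end towards the stop. I lowered it until I felt contact, then let go.
- I held the handwheel's knob and led it about 356° clockwise. When resistance rose to about 9 N at the knob (roughly 35 N at the jaw), I let go and moved clear.

**Last checks:**
- **Closure:** the top and wrist pictures show no gap at the stop or the jaw. The jaw-to-stop distance measured 148 mm against a true 150 mm, within the camera's accuracy.
- **Lateral position:** the bar sits about 2–3 mm off the centre line, where 10 mm is allowed.
- **Surroundings:** nothing else in the pictures looked disturbed, though I did not measure the other objects. The robot touches nothing.

**Disagreements along the way:**
- **Fingertips:** they sit about 34 mm higher than the stated tool point. The first grasp closed above the bar without touching it, so I repeated it lower.
- **Wheel axis:** its position was uncertain by 1–2 mm, which gave sideways forces of up to about 10 N on the knob while turning.

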